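# Lock a spice jar in the lever clamp for labelling

## Robot

A 6-joint arm with a two-finger parallel gripper is mounted at the origin on a cart in front of the work surface, level with it; the furniture and walls round the work are solid. World frame = base frame: x ahead of the robot, y to its left, z up, the work surface at z = 0. Lengths are in mm, angles in rad, forces in N, time in s.
With the tool pointing down it reaches from about 325 to 775 mm from the base axis. Payload 5.5 kg.
Tool frame: the origin (TCP) lies midway between the tips of the shut fingers; the grasp point (between the pads) lies 19 mm behind it; x points along the fingers, y is the direction in which the jaws open and shut, and the axes are right-handed (so a half turn about x gives the same grasp; the last joint's range is limited). The gripper opens to 85 mm and grips with 20 to 120 N. Pads are 22 mm wide; open, the fingers measure 114 mm over their backs; the gripper's body (76 mm by 85 mm) begins 54 mm behind the grasp point. The pads swing forward as they close: fully open they stand 13 mm farther back than shut.
Start: joints at [-1.174, 0.091, 1.231, -0, 1.82, -0.057], TCP at [263.032, -539.287, 231.275] pointing down, gripper open.
Joint ranges: [-2.87, 2.87], [-0.86, 2.18], [0.17, 2.46], [-1.51, 4.65], [0.06, 2.69], [-2.65, 2.65]. Speed limits (rad/s): [2.57, 2.57, 3.01, 3.14, 3.14, 3.14].

## Interface

Orientations are given as a rotation vector (axis times angle).
In Python, from cell import r gives the robot as it stands.
- The arm moves only by the shell command python3 -m creep 'ROWS' [FORCE]. ROWS is JSON, a list of rows, each a list of 7 numbers: the shift along the tool's x, y, z in cm, then the turn, a rotation vector about the tool's x, y, z in degrees, then the opening, from 0 (shut) to 1 (fully open). In form: [[x, y, z, ax, ay, az, jaw], ...]. A call has 1 to 5 rows; each row shifts and turns the commanded pose from where the row before left it, along the tool's axes as they then stand; what a row does not reach is not made up. A row lasts 1/12 s, in which the tool goes at most 41.7 mm and 7.16 degrees, less where a joint would pass 70% of its speed; a pose out of reach is approached as far as the arm can. A call is refused whole if a number of a shift passes 4.17 or a number of a turn 7.16, either way. A call with a gripper value outside its range is refused whole. The fingers move at their own pace and stop on an object; FORCE is the grip in N (left out, the last holds). Time passes only in rows, so rows that do not move let the fingers close. It gives the time, the measured TCP pose, the force and the opening at its end, in the units of the state.
- r.observe(): the state, without advancing time (a new reading comes with each control period).
- r.capture(name): name is "scene" or "top"; returns a dict with "image" (384x512x3 uint8, blue, green, red), "depth" (384x512 float32, mm along the optical axis (not along the pixel's ray), 0 where there is no reading), "K" (3x3 intrinsics, pixels), "k1" (the pictures are not rectified: a ray, as slopes to the right and down, at radius r is drawn at 1 + k1 r^2 times it, then the intrinsics apply), "xyz" and "rotation" of the camera in the world. Camera axes: x right, y up, looking along -z (the intrinsics and any distortion apply to the point x, -y, -z); pixel columns grow to the right and rows downward; lengths in mm; the calibration is good to about 2 mm. A picture is of the moment at which its call begins.
- r.job_done(): hands the job in, once; it reports no verdict.
The state is a dict: "time_s": time; "joint_pos": joint angles; "qvel": joint speeds; "tau": joint torques, N m; "eef_pos": TCP position; "tcp_rot": TCP orientation; "force": force on the tool from outside, world axes, zero at the start; "moment": the same for the moment, N m; "width": finger opening in mm.
Only numpy, scipy, OpenCV 4.12 (cv2) and the standard library are available. Lean on these libraries where they do the work, as an engineer would, in place of code of your own. Each camera call takes 0.05 s, during which the arm holds its last target.

## Task

Stand the spice jar from the front left of the worktop upright in the V of the jar clamp. Then push the clamp's lever round its quarter turn until it is fully home against its stop pin, and press it there at the grip with about 15 N for a second, never with more than 22 N. Leave the jar upright and clamped fast, and let go of everything.

Things in the scene. Friction and masses are not known exactly. Their poses are not given: they have to be found in the camera images.
- jar_centre (a point): Loose spice jar: round, upright, with a screw cap, 42 mm across, 100 mm tall, about 0.12 kg; at the front left of the worktop, apart from the jars at the back. The point is its centre, 50 mm above its foot; z up. Grip its upper half (70 to 80 mm above the foot) so that the fingers stay above the clamp's V block.
- jar_clamp: Jar clamp, fixed to the worktop: white plate 120 x 235 x 12 mm with a grey V block at one end, a sliding jaw facing it, and a lever on a round pedestal at the other end. Origin: underside of the plate, near its middle. y runs from the pedestal (y = -45 mm) to the V (jar's seat at y = +70 mm); z up. V block and jaw reach 48 mm above the worktop.
- vee_seat (a point): Where the axis of a jar pressed home in the V meets the plate's top (12 mm above the worktop). Axes as the clamp's. The V opens to the clamp's -y, its faces at 45 degrees either side. With the lever open the jaw is 10 mm clear of a seated jar; a jar set down up to 8 mm short of the seat (to -y) is pushed home by the jaw as the lever turns.
- pivot (a point): On the lever's vertical turning axis, 66 mm above the worktop.
- lever_grip (a point): The lever's upright black grip, a round post 18 mm across (22 mm near its top) on the free end of the arm, 100 mm from the turning axis. It runs from 67 to 121 mm above the worktop; the point is on its axis, 95 mm above the worktop. The point's x axis points from the grip to the turning axis.
- lever: The whole lever (boss, arm 14 mm wide, grip); origin on the turning axis. Open, it points to the clamp's -x (towards the robot) to within 0.35 rad; it closes counter-clockwise seen from above, at most a quarter turn, to about the clamp's -y. Stiff: 4 to 8 N at the grip, square to the arm, turn it slowly; more than that means the hard stop. It stays where it is left.
- stop_pin (a point): End stop of the lever: an upright steel pin with a loose roller, 8 mm across in all, on the dark stop plate under the arm, 35 mm from the turning axis; the point is on its axis, 66 mm above the worktop (its yaw means nothing, the roller spins). The plate is set by hand: the lever's end lies up to 0.12 rad either side of the clamp's -y.
- jaw: The sliding jaw, 34 mm wide, with a rubber pad; origin at the foot of its pad face. The lever drives it 15 mm along the clamp's +y through a spring; with the lever home it presses the jar with about 15 N.
- spice_jar: The same jar; origin at the centre of its foot.
- lever_mark (a point): A point carried by the lever, 35 mm from the turning axis, 66 mm above the worktop and 4 mm in front of the arm's leading side: seen from above it lies 0.32 rad counter-clockwise of the line from the turning axis to the grip. When the lever is home, the arm's side bears on the stop pin and this point lies on the pin's axis.
Things that resemble listed ones, but are neither listed nor needed, are in the scene too. What is shaped like the spice_jar but orange is not meant.

How it is judged:
By the outcome, as a careful person would: the job done as asked, in the order asked, and still so for the second after the job is handed in, with the robot touching nothing.
It also fails if it takes over 72 s, if anything falls off the work surface, if the arm or the gripper's body presses on something with over 40 N, if the wrist force passes 120 N, or if a joint passes its speed limit or range.

## Working session

There is one attempt and no reset: what is moved stays moved. The work goes in short steps, Python scripts to look and compute and a shell command to move; the robot and the scene stay as the last step left them, time stands still between calls to the robot, and variables do not carry over. Pictures are saved under pics/ and viewed, and the job is handed in when it is done.

```bash
ls; mkdir -p pics; python3 - <<'E'
from cell import r
import cv2,numpy as np
for n in ("scene","top"):
    c=r.capture(n); cv2.imwrite(f"pics/{n}0.png",c["image"]); print(n,c["K"].tolist(),c["k1"],c["xyz"],np.array(c["rotation"]).tolist())
s=r.observe(); print(s)
E
```

```text
pics
scene [[471.92698240156415, 0.0, 257.846834431056], [0.0, 471.92698240156415, 198.59441281750122], [0.0, 0.0, 1.0]] -0.03524515837239155 [175.76042617 759.37650876 666.85458687] [0.27909445053295284, -1.2215672078643827, -2.4311179948664394]
top [[421.2275126531149, 0.0, 255.98927029493925], [0.0, 421.2275126531149, 196.06758827736078], [0.0, 0.0, 1.0]] -0.15182929506805168 [ 311.68547335   44.81510233 1038.94963096] [0.16413253540559866, -0.15192740720054135, -1.5561157903161493]
{'time_s': 0.1, 'joint_pos': array([-1.17368034e+00,  9.17836881e-02,  1.23175380e+00, -5.80887583e-06,
        1.81980111e+00, -5.66715544e-02]), 'qvel': array([-0.00026059, -0.00176468, -0.00091063, -0.00067468,  0.00079813,
        0.00010236]), 'tau': array([ 2.92891855e-03, -4.60218608e+01, -4.19218504e+01, -9.72649673e-05,
        1.05479747e-02, -1.29623996e-05]), 'eef_pos': array([ 262.93908217, -539.03957801,  230.27045535]), 'tcp_rot': array([ 1.96981912,  0.45657806, -1.97042836]), 'force': array([-0.55167839, -0.40924927,  0.7378205 ]), 'moment': array([ 0.03030409, -0.05304077, -0.06887335]), 'width': 85.30393672639919}
```

View pics/scene0.png

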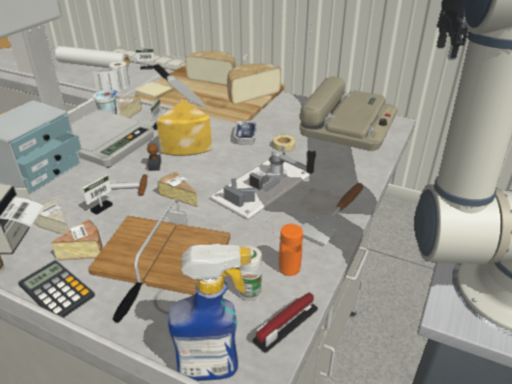

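View pics/top0.png

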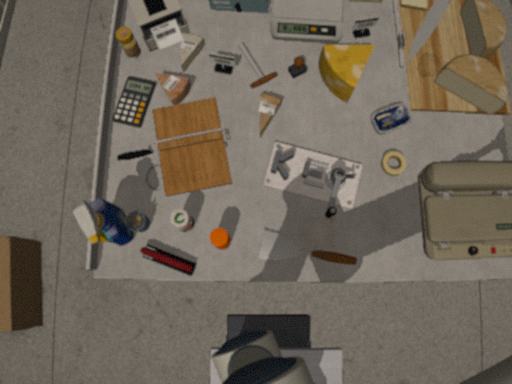

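```bash
python3 - <<'E'
import cv2
a=cv2.imread("pics/top0.png");b=cv2.imread("pics/scene0.png")
cv2.imwrite("pics/t1.png",cv2.resize(a[125:285,70:270],None,fx=3.9,fy=3.7,interpolation=2))
cv2.imwrite("pics/t2.png",cv2.resize(a[130:230,255:375],None,fx=6,fy=6,interpolation=2))
cv2.imwrite("pics/s1.png",cv2.resize(b[140:220,205:325],None,fx=6,fy=6,interpolation=2))
cv2.imwrite("pics/s2.png",cv2.resize(b[210:350,150:330],None,fx=4,fy=4,interpolation=2))
E
```

```text
(no output)
```

View pics/t1.png

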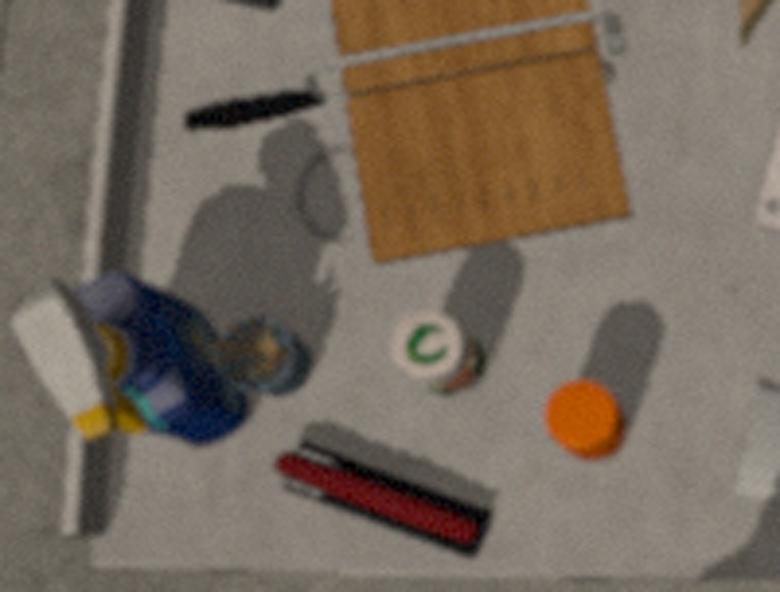

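View pics/t2.png

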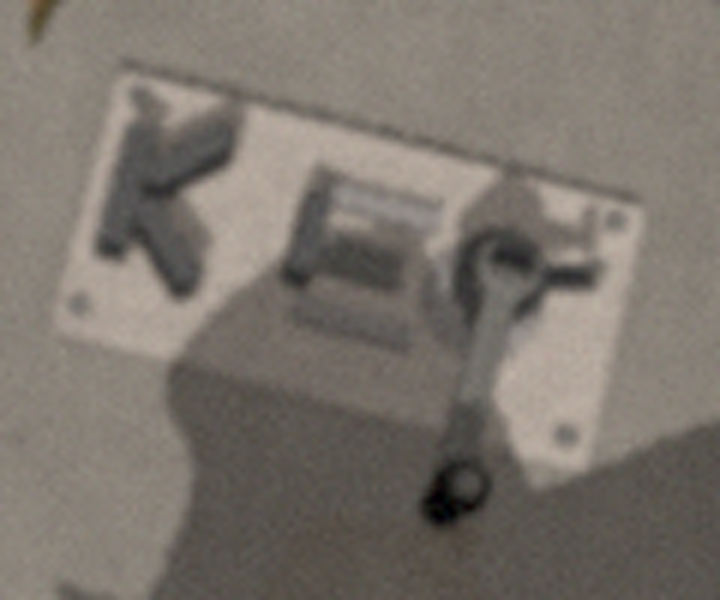

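View pics/s1.png

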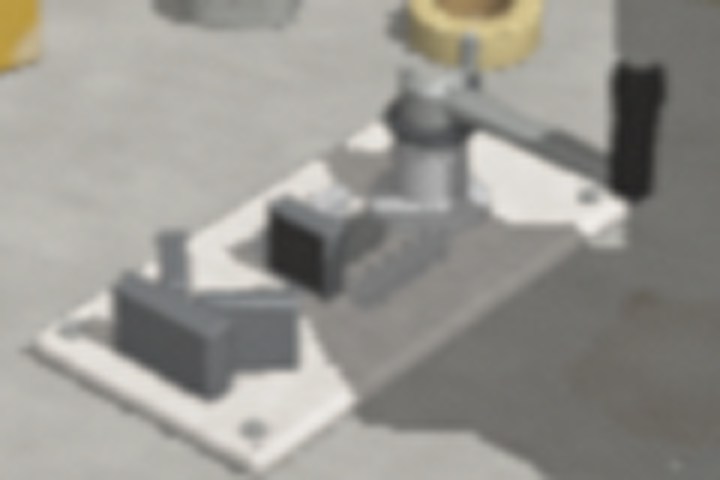

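View pics/s2.png

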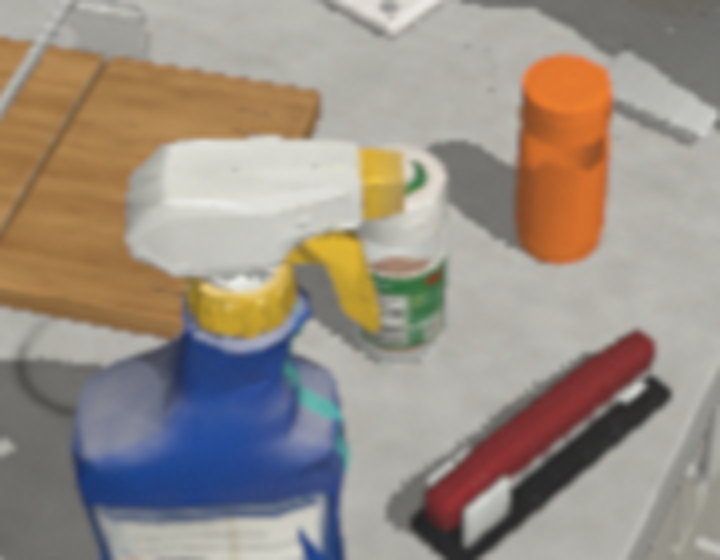

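```bash
cat > h.py <<'E'
from cell import r
import cv2,numpy as np
from scipy.spatial.transform import Rotation as R
def ray(c,uv):
    p=cv2.undistortPoints(np.array(uv,float).reshape(-1,1,2),c["K"],np.array([c["k1"],0,0,0,0.]))[:,0]
    d=np.c_[p[:,0],-p[:,1],-np.ones(len(p))]
    return np.array(c["xyz"]),R.from_rotvec(c["rotation"]).apply(d)
def onz(c,uv,z):
    o,d=ray(c,uv); return o+d*((z-o[2])/d[:,2])[:,None]
def two(c1,u1,c2,u2):
    o1,d1=ray(c1,[u1]);o2,d2=ray(c2,[u2]);d1=d1[0];d2=d2[0]
    s=np.linalg.lstsq(np.c_[d1,-d2],o2-o1,rcond=None)[0]
    a=o1+s[0]*d1;b=o2+s[1]*d2
    return (a+b)/2,np.linalg.norm(a-b)
def proj(c,P):
    P=np.atleast_2d(P);q=R.from_rotvec(c["rotation"]).inv().apply(P-c["xyz"]);q[:,1:]*=-1
    return cv2.projectPoints(q.reshape(-1,1,3),np.zeros(3),np.zeros(3),c["K"],np.array([c["k1"],0,0,0,0.]))[0][:,0]
E
python3 - <<'E'
from h import *
np.set_printoptions(precision=1,suppress=True)
t=r.capture("top");s=r.capture("scene")
# plate mask top
T=lambda l:[(255+x/6,130+y/6) for x,y in l]
S=lambda l:[(205+x/6,140+y/6) for x,y in l]
pc=onz(t,T([(122,68),(642,205),(585,470),(57,335)]),12);print("plate top",pc, np.linalg.norm(np.diff(pc,axis=0),axis=1),pc.mean(0))
pc=onz(s,S([(35,345),(260,468),(630,208)]),12);print("scene",pc,np.linalg.norm(np.diff(pc,axis=0),axis=1))
# jar cap top: white mask
im=t["image"].astype(int);sub=im[205:235,165:200]
print("jar top",onz(t,[(180.8,218.2)],100))
print("jar scene",onz(s,[(150+408/4,210+178/4)],100))
print("grip top", two(t,T([(466,480)])[0],s,S([(638,70)])[0]), onz(t,T([(466,480)]),121))
print("grip bot", two(t,T([(440,505)])[0],s,S([(630,190)])[0]))
print("boss",onz(t,T([(512,262)]),75))
for n,c,uv in (("t",t,(180,218)),("s",s,(252,254))): print(n,c["depth"][uv[1],uv[0]])
# height map
def cloud(c):
    v,u=np.mgrid[:384,:512];o,d=ray(c,np.c_[u.ravel(),v.ravel()]);return (o+d*c["depth"].reshape(-1,1)).reshape(384,512,3)
C=cloud(t);np.save("Ct.npy",C);D=cloud(s);np.save("Cs.npy",D)
for nm,A in(("t",C),("s",D)):
    z=A[...,2]; m=(z>60)&(z<75)
    w=np.clip(z*2,0,255).astype(np.uint8)
    cv2.imwrite(f"pics/z{nm}.png",cv2.resize(w[120:240,160:380] if nm=="t" else w[130:270,200:340],None,fx=3.6 if nm=="t" else 4,fy=3.6 if nm=="t" else 4,interpolation=0))
E
```

```text
plate top [[ 665.     5.6   12. ]
 [ 606.7 -215.8   12. ]
 [ 492.2 -186.8   12. ]
 [ 547.7   32.8   12. ]] [229.  118.1 226.5] [577.9 -91.   12. ]
scene [[ 660.3   13.2   12. ]
 [ 547.6   42.1   12. ]
 [ 487.3 -178.8   12. ]] [116.4 229. ]
jar top [[450.9 222.9 100. ]]
jar scene [[446.3 225.3 100. ]]
grip top (array([ 469.3, -118.5,  116.1]), np.float64(1.2670952918803082)) [[ 469.  -117.5  121. ]]
grip bot (array([ 468.3, -117.4,   63. ]), np.float64(1.4245586377529256))
boss [[ 564.5 -146.4   75. ]]
t 947.4132
s 817.9405
```

```bash
python3 - <<'E'
from h import *
np.set_printoptions(precision=1,suppress=True)
C={"top":np.load("Ct.npy"),"scene":np.load("Cs.npy")}
for n in ("top","scene"):
    c=r.capture(n);P=C[n]
    z=P[...,2];x=P[...,0];y=P[...,1]
    ok=(c["depth"]>0)&(abs(x-570)<110)&(abs(y+90)<140)
    print(n,"table z median",np.median(z[ok&(z<6)]),"plate z",np.median(z[ok&(z>7)&(z<20)]),(ok&(z>7)&(z<18)).sum())
    m=ok&(z>7)&(z<18)
    rect=cv2.minAreaRect(np.c_[x[m],y[m]].astype(np.float32));print(" plate rect",rect)
    for lo,hi in((40,56),(60,72),(72,90),(90,125)):
        m=ok&(z>lo)&(z<hi); k=cv2.connectedComponentsWithStats(m.astype(np.uint8))
        for i in range(1,k[0]):
            q=P[k[1]==i]
            if len(q)>4: print("  ",lo,hi,len(q),q.mean(0),q.min(0),q.max(0))
    w=np.clip(z*2,0,255).astype(np.uint8)
E
```

```text
top table z median 0.21575064435819513 plate z 12.574518256242527 3092
 plate rect ((561.5712280273438, -83.55923461914062), (257.851318359375, 190.05242919921875), 85.6705322265625)
   40 56 282 [600.1  -5.4  46.2] [560.7 -37.   40. ] [631.4  20.1  52.1]
   40 56 71 [583.3 -67.2  47.1] [568.3 -75.7  41.5] [601.2 -58.1  51.4]
   40 56 13 [ 574.2 -148.1   54.7] [ 571.2 -157.1   51.4] [ 579.9 -142.2   55.7]
   40 56 15 [ 560.8 -129.7   54. ] [ 550.1 -134.2   49.7] [ 571.3 -125.2   56. ]
   40 56 22 [ 563.8 -171.8   54.6] [ 559.1 -183.9   52.2] [ 569.9 -161.4   55.8]
   40 56 5 [ 550.2 -154.9   54.4] [ 546.6 -158.5   52.9] [ 551.9 -151.7   55.9]
   60 72 5 [ 561.6 -144.7   71.4] [ 559.6 -148.5   70.2] [ 564.6 -141.5   71.9]
   60 72 6 [ 561.6 -179.    66.9] [ 560.  -182.5   61.9] [ 563.4 -176.    71.2]
   60 72 110 [ 522.1 -131.7   70.3] [ 484.6 -150.6   62.7] [ 561.7 -115.9   72. ]
   60 72 5 [ 463.  -113.3   67.1] [ 461.2 -117.6   64.4] [ 466.  -108.4   69.5]
   72 90 69 [ 560.5 -142.9   75.1] [ 541.9 -158.    72.2] [ 576.3 -131.4   79.7]
   72 90 8 [ 563.8 -179.7   75.9] [ 561.4 -184
[... 798 characters left out ...]
  64.9] [ 561.9 -180.7   60.6] [ 569.1 -176.8   71. ]
   60 72 180 [ 520.  -127.2   68.2] [ 461.5 -153.2   60.2] [ 576.1 -107.9   72. ]
   72 90 7 [ 565.3 -178.6   74.3] [ 562.4 -182.7   72.9] [ 567.  -173.5   75.5]
   72 90 41 [ 562.8 -138.6   74.7] [ 547.3 -155.    72. ] [ 577.3 -130.3   77.7]
   72 90 8 [ 536.1 -135.7   73.4] [ 531.4 -137.5   72.1] [ 542.2 -131.5   74.5]
   72 90 7 [ 517.8 -130.8   73. ] [ 513.1 -135.1   72. ] [ 523.2 -126.3   74. ]
   72 90 9 [ 501.1 -124.1   72.4] [ 494.8 -133.6   72. ] [ 509.1 -115.4   73.1]
   72 90 66 [ 470.2 -112.5   80.3] [ 460.5 -124.6   72.2] [ 488.4 -106.6   89.8]
   90 125 104 [ 467.8 -111.4  108.1] [ 460.1 -122.8   90.2] [ 480.2 -104.6  123.1]
```

View pics/zt.png

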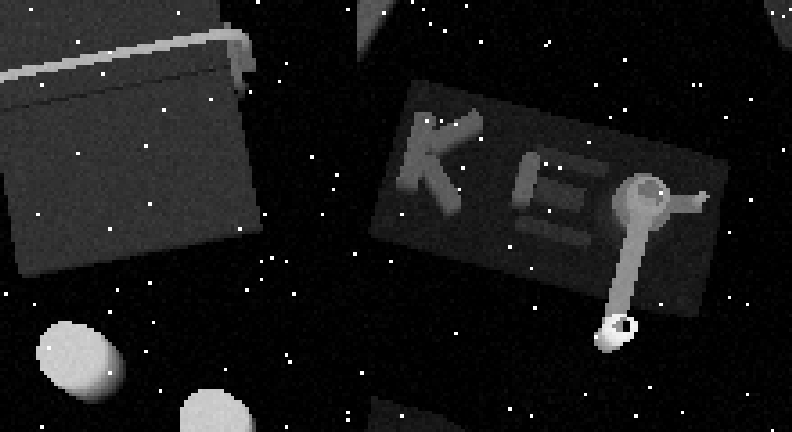

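```bash
python3 - <<'E'
from h import *
np.set_printoptions(precision=1,suppress=True)
C={"top":np.load("Ct.npy"),"scene":np.load("Cs.npy")}
for n in C:
    P=C[n].copy()
    P[...,2]=cv2.medianBlur(P[...,2].astype(np.float32),3)
    z=P[...,2];x=P[...,0];y=P[...,1]
    ok=(abs(x-575)<110)&(abs(y+90)<140)
    m=(ok&(z>6)&(z<20)).astype(np.uint8)
    k=cv2.connectedComponentsWithStats(m);i=1+np.argmax(k[2][1:,4]);m=k[1]==i
    m=cv2.morphologyEx(m.astype(np.uint8),cv2.MORPH_OPEN,np.ones((3,3)))>0
    # subpixel: points cast onto z=12 
    c=r.capture(n); vv,uu=np.nonzero(m)
    q=onz(c,np.c_[uu,vv],12.)
    rect=cv2.minAreaRect(q[:,:2].astype(np.float32));print(n,rect,rect[2]-90)
    a=0.256
    for a in(.25,.265):
      ex=np.array([np.cos(a),-np.sin(a)]);ey=np.array([np.sin(a),np.cos(a)])
      mv=ok&(z>43)&(z<53)
      for nm,mm in(("V",mv&(y>-45)),("jaw",mv&(y<-50)&(y>-85))):
        Q=P[mm][:,:2];X=Q@ex;Y=Q@ey
        print(a,nm,"X",np.percentile(X,[1,50,99]),(np.percentile(X,1)+np.percentile(X,99))/2,"Y",np.percentile(Y,[1,50,99]))
      b=ok&(z>73.5)&(z<79)&(np.hypot(x-562,y+141)<22)
      Q=P[b][:,:2];print("boss X",np.median(Q@ex),"Y",np.median(Q@ey),cv2.minEnclosingCircle(Q.astype(np.float32)))
    b=ok&(z>60)&(abs(x-564)<10)&(abs(y+180)<10);print("pin",b.sum(),np.c_[P[b]])
    b=(z>117)&(abs(x-468)<20)&(abs(y+115)<25);Q=P[b];print("grip",cv2.minEnclosingCircle(Q[:,:2].astype(np.float32)),Q.mean(0))
    b=(z>93)&(z<107)&(abs(x-450)<60)&(abs(y-223)<40);k=cv2.connectedComponentsWithStats(b.astype(np.uint8));i=1+np.argmax(k[2][1:,4]);Q=P[k[1]==i];print("jar",cv2.minEnclosingCircle(Q[:,:2].astype(np.float32)),Q.mean(0))
E
```

```text
top ((577.9097900390625, -88.99871826171875), (236.47354125976562, 121.1086196899414), 75.3487548828125) -14.6512451171875
0.25 V X [550.4 584.1 616.5] 583.4735715431075 Y [119.3 144.5 162.6]
0.25 jaw X [566.6 582.3 598.6] 582.5659558905179 Y [73.1 79.1 85.1]
boss X 576.3562824175926 Y -1.8596428680948704 ((564.2211303710938, -146.61813354492188), 14.43975830078125)
0.265 V X [548.5 581.8 614.7] 581.5611576371176 Y [128.  153.2 171.4]
0.265 jaw X [565.3 581.1 597.3] 581.2947791989694 Y [81.8 88.  93.7]
boss X 576.1984988892133 Y 6.682331820635684 ((564.2211303710938, -146.61813354492188), 14.43975830078125)
pin 12 [[ 565.6 -178.6   74.9]
 [ 566.  -181.3   73.3]
 [ 564.  -176.9   73.7]
 [ 563.1 -178.4   75.2]
 [ 564.  -181.7   75.2]
 [ 563.4 -176.    63.2]
 [ 561.9 -177.1   70.4]
 [ 561.4 -179.    73.7]
 [ 562.6 -182.5   71.2]
 [ 562.1 -176.9   61.9]
 [ 561.3 -178.6   66.4]
 [ 560.3 -180.1   66.4]]
grip ((469.1019592285156, -117.307861328125), 8.304410934448242) [ 468.  -116.5  119. ]
jar ((452.7905578613281, 227.14291381835938), 21.365558624267578) [452.  226.8 100.5]
scene ((578.156
[... 535 characters left out ...]
47 ((565.748046875, -142.50442504882812), 12.387395858764648)
pin 19 [[ 566.8 -181.    73.5]
 [ 567.  -175.3   71. ]
 [ 566.1 -179.6   73.5]
 [ 563.9 -180.7   72.9]
 [ 566.2 -173.5   68. ]
 [ 565.9 -179.1   72.9]
 [ 562.4 -177.2   70.6]
 [ 569.1 -180.7   65.6]
 [ 565.9 -179.4   68. ]
 [ 561.9 -176.4   66.5]
 [ 568.3 -179.1   63.9]
 [ 565.4 -178.6   65.6]
 [ 562.6 -178.4   63.9]
 [ 567.2 -176.8   63.2]
 [ 564.6 -176.8   63.9]
 [ 563.5 -180.7   61.6]
 [ 564.8 -177.5   62.1]
 [ 565.7 -180.    61.6]
 [ 560.9 -175.4   68. ]]
grip ((469.91900634765625, -112.53534698486328), 6.927021503448486) [ 469.4 -111.5  118.5]
jar ((450.7767028808594, 226.1909942626953), 21.89754295349121) [442.5 224.6  99. ]
```

```bash
python3 - <<'E'
from h import *
np.set_printoptions(precision=1,suppress=True)
P=np.concatenate([np.load("Ct.npy").reshape(-1,3),np.load("Cs.npy").reshape(-1,3)])
for a,b in((40,90),(90,125),(125,300)):
    q=P[(P[:,2]>a)&(P[:,2]<b)&(abs(P[:,0]-451)<110)&(abs(P[:,1]-226)<130)&(np.hypot(P[:,0]-451,P[:,1]-226)>27)]
    H,xe,ye=np.histogram2d(q[:,0],q[:,1],bins=[np.arange(341,562,20),np.arange(96,357,20)])
    print(a,b);print(ye[:-1]);
    for i in range(len(H)): print(xe[i],H[i].astype(int))
s=r.observe();M=R.from_rotvec(s["tcp_rot"]).as_matrix();print(M)
E
```

```text
40 90
[ 96 116 136 156 176 196 216 236 256 276 296 316 336]
341 [ 0  0  0  0  0  0  5 15 17  3  0  0  0]
361 [ 0  0  0  0  0  0  0  2 15 24 13  0  0]
381 [  0  46 186   1   0   0   0   0   0   0   1   2   0]
401 [ 14   1 149  56   0   0   0   0   0   0   0   0   0]
421 [ 0  0 52  0  0  0  0  0  0  0  0 20 17]
441 [ 0  0  0  0  0  0  0  0  0  0  0 29 37]
461 [ 0  0  0  0  0  0  0  0  0  0  0 17 36]
481 [0 0 0 0 0 0 0 0 0 0 0 0 0]
501 [0 0 0 0 0 0 0 0 0 0 0 0 0]
521 [0 0 0 0 0 0 0 0 0 0 0 0 0]
541 [0 0 0 0 0 0 0 0 0 0 0 0 0]
90 125
[ 96 116 136 156 176 196 216 236 256 276 296 316 336]
341 [0 0 0 0 0 0 0 0 0 0 0 0 0]
361 [0 0 0 0 0 0 0 0 0 0 0 0 0]
381 [ 0 68 97  0  0  0  0  0  0  0  0  0  0]
401 [  7 148 185  13   0   0   0   0   0   0   0   0   0]
421 [ 0 49 61  0  0  0  0  0  0  0  0  0  0]
441 [0 0 0 0 0 0 0 0 0 0 0 0 0]
461 [0 0 0 0 0 0 0 0 0 0 0 0 0]
481 [0 0 0 0 0 0 0 0 0 0 0 0 0]
501 [0 0 0 0 0 0 0 0 0 0 0 0 0]
521 [0 0 0 0 0 0 0 0 0 0 0 0 0]
541 [0 0 0 0 0 0 0 0 0 0 0 0 0]
125 300
[ 96 116 136 156 176 196 216 236 256 276 296 316 336]
341 [0 0 0 0 0 0 0 0 0 0 0 0 0]
361 [0 0 0 0 0 0 0 0 0 0 0 0 0]
381 [0 0 0 0 0 0 0 0 0 0 0 0 4]
401 [0 0 0 0 0 0 0 0 0 0 0 0 0]
421 [0 0 0 0 0 0 0 0 0 0 0 0 0]
441 [0 0 0 0 0 0 0 0 0 0 0 0 0]
461 [0 0 0 0 0 0 0 0 0 0 0 0 0]
481 [0 0 0 0 0 0 0 0 0 0 0 0 0]
501 [0 0 0 0 0 0 0 0 0 0 0 0 0]
521 [0 0 0 0 0 0 0 0 0 0 0 0 0]
541 [0 0 0 0 0 0 0 0 0 0 0 0 0]
[[-0.   0.4 -0.9]
 [ 0.  -0.9 -0.4]
 [-1.  -0.  -0. ]]
```

```bash
cat >> h.py <<'E'
def head(s=None):
    s=s or r.observe();M=R.from_rotvec(s["tcp_rot"]).as_matrix();return M
def to(x,y,z,h=None,n=None):
    s=r.observe();M=head(s);d=M.T@(np.array([x,y,z])-s["eef_pos"])/10
    hh=np.arctan2(M[1,1],M[0,1]);print("t",round(s["time_s"],2),"pos",s["eef_pos"].round(1),"heading",round(hh,4),"tilt",M[:,0].round(4),"F",s["force"].round(1),"w",round(s["width"],1))
    print("tool delta cm",d.round(2),"norm",round(np.linalg.norm(d),2), "ax deg" if h is not None else "", None if h is None else round(np.degrees(hh-h),2))
E
python3 - <<'E'
from h import *
to(451.5,226.4,231,-0.2585)
P=np.concatenate([np.load("Ct.npy").reshape(-1,3),np.load("Cs.npy").reshape(-1,3)])
q=P[(P[:,0]>250)&(P[:,0]<560)&(P[:,1]>-450)&(P[:,1]<260)&(P[:,2]<400)];print(np.percentile(q[:,2],[99,99.9,100]), q[q[:,2]>130][:10], (q[:,2]>130).sum())
E
python3 -m creep '[[0,0,0,-6.5,0,0,1],[0,0,0,-6.5,0,0,1],[0,0,0,-6.5,0,0,1],[0,0,0,-6.5,0,0,1],[0,0,0,-6.5,0,0,1]]'
```

```text
t 0.4 pos [ 263.  -539.3  231.1] heading -1.117 tilt [-1.e-04  3.e-04 -1.e+00] F [ 0.1 -0.2  0.8] w 85.2
tool delta cm [ 3.000e-02 -6.055e+01 -5.051e+01] norm 78.85 ax deg -49.19
[100.60811573 116.53899597 123.24730988] [] 0
time_s: 0.82
eef_pos: [263.0, -539.3, 231.2]
tcp_rot: [1.598, 0.901, -1.598]
force: [0.2, -0.8, -0.2]
width: 85.6
```

```bash
python3 -m creep '[[0,0,0,-5.6,0,0,1],[0,0,0,-5.6,0,0,1],[0,0,0,-5.5,0,0,1],[0,0,0,0,0,0,1]]'; python3 -c "
from h import *
to(451.5,226.4,200,-0.2585)"
```

```text
time_s: 1.15
eef_pos: [263.0, -539.3, 231.3]
tcp_rot: [1.395, 1.078, -1.395]
force: [0.6, 0.2, 0.1]
width: 85.2
t 1.15 pos [ 263.  -539.3  231.3] heading -0.255 tilt [-0. -0. -1.] F [0.6 0.2 0.1] w 85.2
tool delta cm [  3.13  -1.07 -78.85] norm 78.92 ax deg 0.2
```

```bash
python3 -m creep '[[0,-0.05,-3.9,0,0,0,1],[0,-0.05,-3.9,0,0,0,1],[0,-0.05,-3.9,0,0,0,1],[0,-0.05,-3.9,0,0,0,1],[0,-0.05,-3.9,0,0,0,1]]';python3 -m creep '[[0,-0.05,-3.9,0,0,0,1],[0,-0.05,-3.9,0,0,0,1],[0,-0.05,-3.9,0,0,0,1],[0,-0.05,-3.9,0,0,0,1],[0,-0.05,-3.9,0,0,0,1]]';python3 -m creep '[[0,-0.05,-3.9,0,0,0,1],[0,-0.05,-3.9,0,0,0,1],[0,-0.05,-3.9,0,0,0,1],[0,-0.05,-3.9,0,0,0,1],[0,-0.05,-3.9,0,0,0,1]]';python3 -m creep '[[0,-0.05,-3.9,0,0,0,1],[0,-0.05,-3.9,0,0,0,1],[0,-0.05,-3.9,0,0,0,1],[0,0,0,0,0,0,1],[0,0,0,0,0,0,1]]'; python3 -c "
from h import *
to(451.5,226.4,140,-0.2585)"
```

```text
time_s: 1.57
eef_pos: [310.4, -348.5, 231.2]
tcp_rot: [1.4, 1.073, -1.4]
force: [-0.3, -1.1, 1.6]
width: 85.6
time_s: 1.98
eef_pos: [357.7, -159.2, 231.5]
tcp_rot: [1.4, 1.072, -1.399]
force: [1.3, 0.1, 0.4]
width: 85.5
time_s: 2.4
eef_pos: [405.2, 30.2, 231.7]
tcp_rot: [1.4, 1.073, -1.398]
force: [1.1, 0.1, -0.4]
width: 85.7
time_s: 2.82
eef_pos: [433.4, 143.5, 230.8]
tcp_rot: [1.395, 1.077, -1.397]
force: [-0.4, -0.7, -0.2]
width: 85.6
t 2.82 pos [433.4 143.5 230.8] heading -0.2568 tilt [-1.2e-03 -4.0e-04 -1.0e+00] F [-0.4 -0.7 -0.2] w 85.6
tool delta cm [ 9.07 -0.34 -8.48] norm 12.43 ax deg 0.1
```

```bash
python3 -m creep '[[2.3,-0.1,-2.8,0,0,0,1],[2.3,-0.1,-2.8,0,0,0,1],[2.3,-0.1,-2.85,0,0,0,1],[2.1,0,0,0,0,0,1],[0,0,0,0,0,0,1]]'; python3 - <<'E'
from h import *
to(451.5,226.4,53,-0.2585)
c=r.capture("top");cv2.imwrite("pics/t3.png",cv2.resize(c["image"][150:270,100:260],None,fx=4.8,fy=4.8,interpolation=2))
c=r.capture("scene");cv2.imwrite("pics/s3.png",cv2.resize(c["image"][130:290,170:360],None,fx=4,fy=3.7,interpolation=2))
E
```

```text
time_s: 3.23
eef_pos: [450.4, 223.0, 136.1]
tcp_rot: [1.391, 1.077, -1.406]
force: [-0.7, -0.3, -0.8]
width: 85.2
t 3.23 pos [450.4 223.  136.1] heading -0.2599 tilt [-0.0077 -0.0037 -1.    ] F [-0.7 -0.3 -0.8] w 85.2
tool delta cm [ 8.3   0.07 -0.4 ] norm 8.31 ax deg -0.08
```

View pics/t3.png

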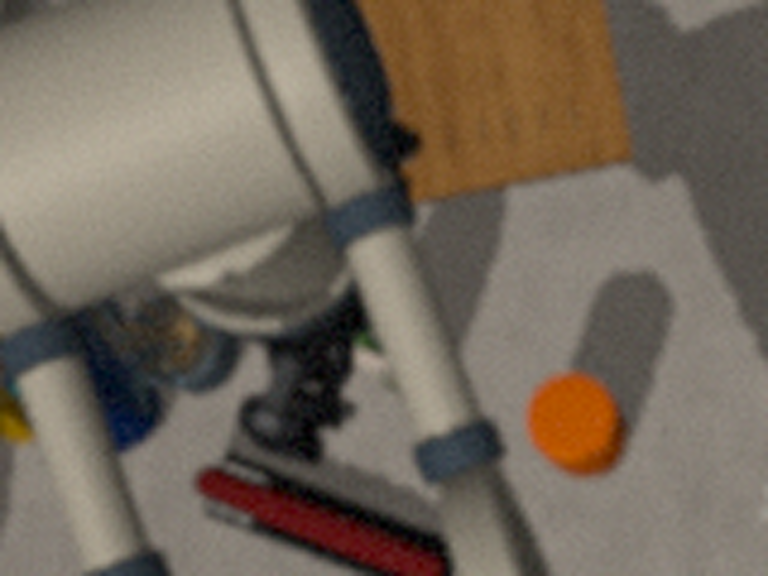

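View pics/s3.png

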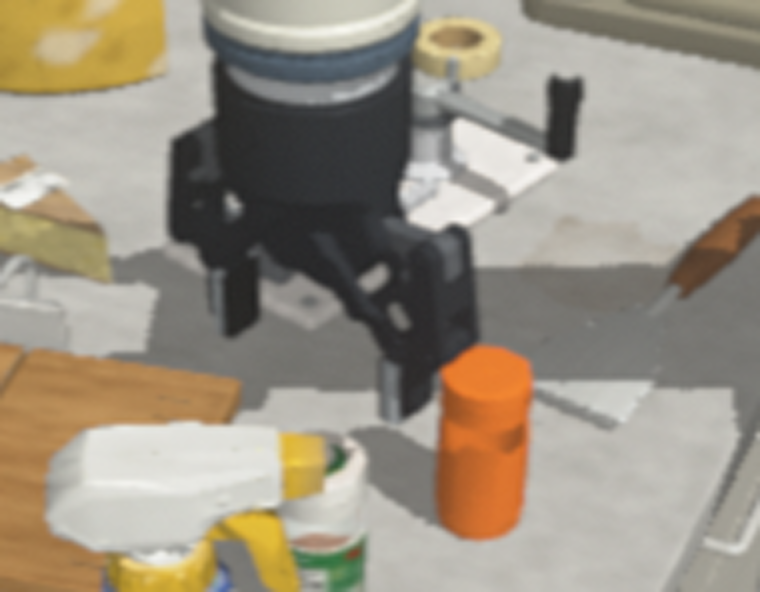

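```bash
python3 - <<'E'
from h import *
c=r.capture("scene");print(proj(c,[[450.4,223,149],[451.5,226.4,100]]))
c=r.capture("top");print(proj(c,[[450.4,223,149],[451.5,226.4,100]]))
to(451.5,226.4,53,-0.2585)
E
```

```text
[[250.29811495 231.58821731]
 [249.05000417 253.97794267]]
[[176.63756992 215.03666092]
 [179.30329648 217.91755421]]
t 3.43 pos [453.2 223.2 143.5] heading -0.2608 tilt [ 2.9e-03  8.0e-04 -1.0e+00] F [ 0.7 -0.6  0.7] w 86.0
tool delta cm [ 9.05 -0.27 -0.25] norm 9.06 ax deg -0.13
```

```bash
python3 -m creep '[[2.2,-0.08,-0.05,0,0,0,1],[2.2,-0.08,-0.05,0,0,0,1],[2.2,-0.07,0,0,0,0,1],[2.2,0,0,0,0,0,1],[0,0,0,0,0,0,1]]'; python3 -m creep '[[0,0,0,0,0,0,1]]';python3 -c "
from h import *
to(451.5,225.4,53,-0.2585)"
```

```text
time_s: 3.85
eef_pos: [449.0, 224.2, 50.7]
tcp_rot: [1.395, 1.076, -1.402]
force: [-0.3, 0.3, -1.2]
width: 85.2
time_s: 3.93
eef_pos: [450.6, 225.0, 54.3]
tcp_rot: [1.398, 1.075, -1.398]
force: [-0.0, 0.5, 1.0]
width: 85.5
t 3.93 pos [450.6 225.   54.3] heading -0.2597 tilt [ 2.e-04 -1.e-04 -1.e+00] F [-0.   0.5  1. ] w 85.5
tool delta cm [ 0.13  0.08 -0.06] norm 0.16 ax deg -0.07
```

Close with 30 N.

```bash
python3 -m creep '[[0,0,0,0,0,0,0.6],[0,0,0,0,0,0,0.4],[0,0,0,0,0,0,0.3],[0,0,0,0,0,0,0.2],[0,0,0,0,0,0,0.2]]' 30; python3 -m creep '[[0,0,0,0,0,0,0.2],[0,0,0,0,0,0,0.2],[0,0,0,0,0,0,0.2],[0,0,0,0,0,0,0.2]]' 30
```

```text
time_s: 4.35
eef_pos: [451.2, 226.1, 55.1]
tcp_rot: [1.399, 1.075, -1.394]
force: [-1.1, -0.4, 6.3]
width: 41.8
time_s: 4.68
eef_pos: [451.1, 226.1, 55.1]
tcp_rot: [1.399, 1.075, -1.394]
force: [-0.7, -1.2, 7.1]
width: 41.9
```

```bash
python3 -m creep '[[-1,0,0,0,0,0,0.2],[-2,0,0,0,0,0,0.2],[-3,0,0,0,0,0,0.2],[-3,0,0,0,0,0,0.2],[0,0,0,0,0,0,0.2]]' 30; python3 -m creep '[[0,0,0,0,0,0,0.2],[0,0,0,0,0,0,0.2]]' 30; python3 -c "
from h import *
to(593,-36.3,145,-0.2585)"
```

```text
time_s: 5.1
eef_pos: [452.7, 226.8, 150.9]
tcp_rot: [1.405, 1.073, -1.387]
force: [1.5, 0.3, 0.1]
width: 41.5
time_s: 5.27
eef_pos: [450.1, 225.7, 142.9]
tcp_rot: [1.396, 1.076, -1.397]
force: [0.3, 0.1, -1.1]
width: 41.7
t 5.27 pos [450.1 225.7 142.9] heading -0.2583 tilt [-6.e-04 -2.e-04 -1.e+00] F [ 0.3  0.1 -1.1] w 41.7
tool delta cm [-0.21 20.5  21.68] norm 29.84 ax deg 0.01
```

```bash
python3 -m creep '[[0,1.5,1.6,0,0,0,0.2],[0,2.5,2.6,0,0,0,0.2],[0,2.5,2.6,0,0,0,0.2],[0,2.5,2.6,0,0,0,0.2],[0,2.5,2.6,0,0,0,0.2]]' 30;  python3 -m creep '[[0,2.5,2.6,0,0,0,0.2],[0,2.5,2.6,0,0,0,0.2],[0,2.2,2.4,0,0,0,0.2],[0,1.5,1.7,0,0,0,0.2],[0,0.3,0.38,0,0,0,0.2]]' 30; python3 -m creep '[[0,0,0,0,0,0,0.2],[0,0,0,0,0,0,0.2],[0,0,0,0,0,0,0.2]]' 30;python3 - <<'E'
from h import *
to(593,-36.3,145,-0.2585)
c=r.capture("top");cv2.imwrite("pics/t4.png",cv2.resize(c["image"][130:230,235:375],None,fx=5.5,fy=5.5,interpolation=2))
c=r.capture("scene");cv2.imwrite("pics/s4.png",cv2.resize(c["image"][100:220,190:330],None,fx=5,fy=5,interpolation=2))
E
```

```text
time_s: 5.68
eef_pos: [530.4, 78.8, 141.1]
tcp_rot: [1.394, 1.078, -1.4]
force: [0.6, 0.6, -0.5]
width: 41.5
time_s: 6.1
eef_pos: [593.1, -39.9, 140.3]
tcp_rot: [1.397, 1.076, -1.404]
force: [-0.5, 1.1, -1.6]
width: 41.9
time_s: 6.35
eef_pos: [592.5, -35.0, 142.5]
tcp_rot: [1.396, 1.078, -1.397]
force: [0.0, 0.2, -1.4]
width: 41.4
t 6.35 pos [592.5 -35.  142.5] heading -0.2571 tilt [-1.6e-03  7.0e-04 -1.0e+00] F [ 0.   0.2 -1.4] w 41.4
tool delta cm [-0.25  0.08  0.11] norm 0.29 ax deg 0.08
```

View pics/t4.png

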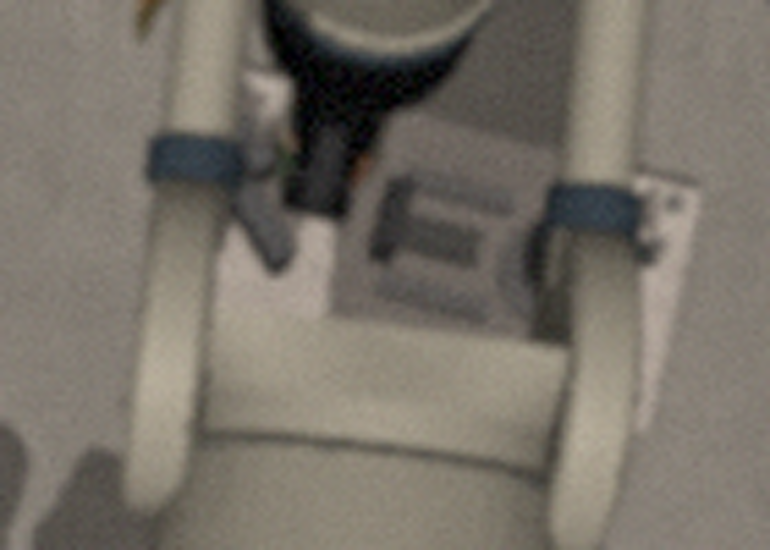

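View pics/s4.png

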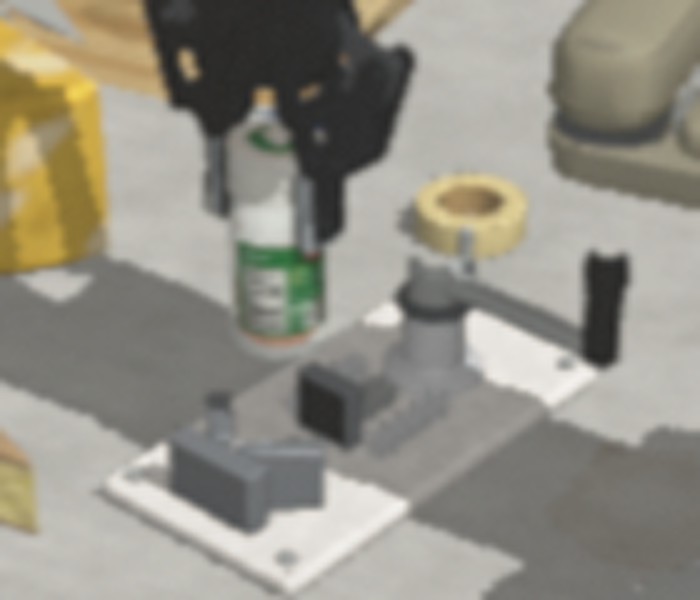

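```bash
cat >> h.py <<'E'
def cloud(c):
    v,u=np.mgrid[:384,:512];o,d=ray(c,np.c_[u.ravel(),v.ravel()]);return (o+d*c["depth"].reshape(-1,1)).reshape(384,512,3)
ex=np.array([np.cos(.2585),-np.sin(.2585)]);ey=np.array([np.sin(.2585),np.cos(.2585)])
def jarfit(c,zlo,zhi,g):
    from scipy.optimize import least_squares
    P=cloud(c);m=(P[...,2]>zlo)&(P[...,2]<zhi)&(np.hypot(P[...,0]-g[0],P[...,1]-g[1])<30);Q=P[m][:,:2]
    f=least_squares(lambda p:np.hypot(Q[:,0]-p[0],Q[:,1]-p[1])-21,g,loss="soft_l1").x
    return f,len(Q),np.median(abs(np.hypot(*(Q-f).T)-21)),f@ex,f@ey
E
python3 - <<'E'
from h import *
np.set_printoptions(precision=1,suppress=True)
c=r.capture("scene");cv2.imwrite("pics/s5.png",c["image"])
for z in((88,105),(100,120),(120,140),(95,140)): print(z,jarfit(c,*z,(592.5,-35)))
# V and jaw in clamp coordinates from several averaged depth frames
P=cloud(c);z=P[...,2];ok=(abs(P[...,0]-580)<90)&(abs(P[...,1]+40)<90)
m=ok&(z>40)&(z<53)
XY=np.c_[P[m][:,:2]@ex,P[m][:,:2]@ey]
H,xe,ye=np.histogram2d(XY[:,0],XY[:,1],bins=[np.arange(544,624,5),np.arange(75,175,5)])
print(ye[:-1])
for i in range(len(H)): print(xe[i],H[i].astype(int))
C=np.load("Ct.npy");z=C[...,2];ok=(abs(C[...,0]-580)<90)&(abs(C[...,1]+40)<90);m=ok&(z>43)&(z<53)
XY=np.c_[C[m][:,:2]@ex,C[m][:,:2]@ey]
H,xe,ye=np.histogram2d(XY[:,0],XY[:,1],bins=[np.arange(544,624,5),np.arange(75,175,5)])
for i in range(len(H)): print(xe[i],H[i].astype(int))
E
```

```text
(88, 105) (array([594.4, -35. ]), 101, np.float64(0.7847110595510536), np.float64(583.6011767368788), np.float64(118.07257833734465))
(100, 120) (array([593.8, -34.3]), 145, np.float64(0.8479006244642804), np.float64(582.8105541397641), np.float64(118.66100082612382))
(120, 140) (array([593.8, -34.1]), 150, np.float64(0.9517830010445607), np.float64(582.7439187222815), np.float64(118.80137536842021))
(95, 140) (array([593.8, -34.3]), 327, np.float64(0.9468599708322145), np.float64(582.8507668543473), np.float64(118.68648817111506))
[ 75  80  85  90  95 100 105 110 115 120 125 130 135 140 145 150 155 160
 165]
544 [0 0 0 0 0 0 0 0 0 0 2 0 0 0 0 0 0 0 0]
549 [0 0 0 0 0 0 0 0 0 2 6 4 0 0 0 0 0 0 0]
554 [0 0 0 0 0 0 0 0 0 0 2 7 5 1 0 0 1 1 0]
559 [0 0 0 0 0 0 0 0 0 0 1 2 6 5 1 2 6 6 5]
564 [1 3 2 1 0 0 0 0 0 0 0 2 2 3 6 2 3 1 4]
569 [2 3 5 0 0 0 0 0 0 0 0 0 1 4 2 3 3 3 5]
574 [2 2 5 0 0 0 0 0 0 0 0 0 0 1 5 3 4 3 3]
579 [1 4 4 2 0 0 0 0 0 0 0 0 0 0 1 1 2 3 3]
584 [2 1 4 2 0 0 0 0 0 0 0 0 0 0 1 2 4 4 8]
589 [1 3 4 0 0 0 0 0 0 0 0 0 0 1 3 5 2 2 2]
594 [3 2 6 0 0 0 0 0 0 0 0 0 1 2 2 3 2 4 3]
599 [1 1 1 0 0 0 0 0 0 0 0 2 3 3 2 2 2 3 2]
604 [0 0 0 0 0 0 0 0 0 0 2 2 1 2 0 0 4 3 5]
609 [0 0 0 0 0 0 0 0 0 1 4 4 2 0 0 0 1 0 0]
614 [0 0 0 0 0 0 0 0 0 0 4 2 0 0 0 0 0 0 0]
544 [0 0 0 0 0 0 0 0 0 0 1 1 0 0 0 0 0 0 0]
549 [0 0 0 0 0 0 0 0 0 2 5 5 2 0 0 0 0 0 0]
554 [0 0 0 0 0 0 0 0 0 1 2 4 4 1 0 0 2 1 1]
559 [0 0 0 0 0 0 0 0 0 0 1 3 4 4 2 0 4 5 1]
564 [1 4 5 1 0 0 0 0 0 0 0 1 4 4 3 3 5 4 3]
569 [3 4 4 0 0 0 0 0 0 0 0 0 0 4 4 5 3 4 2]
574 [1 4 4 0 0 0 0 0 0 0 0 0 0 1 2 4 4 4 2]
579 [2 4 3 0 0 0 0 0 0 0 0 0 0 0 1 1 4 4 1]
584 [2 2 5 0 0 0 0 0 0 0 0 0 0 1 3 3 5 4 5]
589 [2 6 4 0 0 0 0 0 0 0 0 0 0 4 4 4 4 5 1]
594 [1 2 4 0 0 0 0 0 0 0 0 1 3 3 4 3 3 3 3]
599 [0 1 0 0 0 0 0 0 0 0 0 3 4 5 2 1 3 2 3]
604 [0 0 0 0 0 0 0 0 0 0 5 4 4 1 0 0 3 3 2]
609 [0 0 0 0 0 0 0 0 0 2 4 2 1 0 0 0 0 0 0]
614 [0 0 0 0 0 0 0 0 0 1 1 3 0 0 0 0 0 0 0]
```

```bash
python3 -m creep '[[0,-0.08,0.2,0,0,0,0.2],[2,0,0,0,0,0,0.2],[2,0,0,0,0,0,0.2],[1.5,0,0,0,0,0,0.2],[0.8,0,0,0,0,0,0.2]]' 30;  python3 -m creep '[[0,0,0,0,0,0,0.2],[0,0,0,0,0,0,0.2]]' 30;python3 - <<'E'
from h import *
to(593,-36.3,67,-0.2585)
c=r.capture("scene");cv2.imwrite("pics/s6.png",cv2.resize(c["image"][100:220,190:330],None,fx=5,fy=5,interpolation=2))
p=r.observe()["eef_pos"]
for z in((55,80),(40,90)): print(jarfit(c,*z,p[:2]))
E
```

```text
time_s: 6.92
eef_pos: [590.6, -37.5, 77.9]
tcp_rot: [1.395, 1.078, -1.399]
force: [-0.4, 0.7, -1.6]
width: 41.2
time_s: 7.08
eef_pos: [591.8, -37.8, 80.5]
tcp_rot: [1.397, 1.076, -1.397]
force: [1.1, 1.0, -1.0]
width: 41.8
t 7.08 pos [591.8 -37.8  80.5] heading -0.258 tilt [-2.e-04  1.e-04 -1.e+00] F [ 1.1  1.  -1. ] w 41.8
tool delta cm [ 1.35  0.08 -0.17] norm 1.37 ax deg 0.03
(array([592.98063023, -36.86638864]), 171, np.float64(0.8765496856586523), np.float64(582.7027391261582), np.float64(115.9425558258883))
(array([592.81653635, -36.7486985 ]), 357, np.float64(1.108084480909966), np.float64(582.5140121343176), np.float64(116.01438821686241))
```

View pics/s6.png

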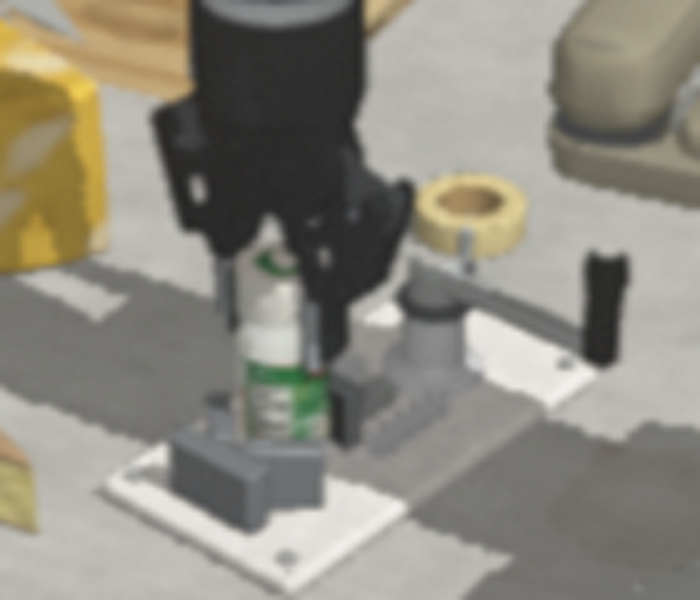

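```bash
python3 -m creep '[[0.4,0,-0.1,0,0,0,0.2],[0.4,0,0,0,0,0,0.2],[0.2,0,0,0,0,0,0.2],[0,0,0,0,0,0,0.2]]' 30;  python3 -m creep '[[0.1,0,0,0,0,0,0.2],[0,0,0,0,0,0,0.2]]' 30;  python3 -m creep '[[0.1,0,0,0,0,0,0.2],[0,0,0,0,0,0,0.2]]' 30
```

```text
time_s: 7.47
eef_pos: [591.9, -36.9, 69.7]
tcp_rot: [1.396, 1.076, -1.397]
force: [0.8, 0.8, -1.4]
width: 42.0
time_s: 7.63
eef_pos: [592.1, -37.0, 69.2]
tcp_rot: [1.397, 1.076, -1.397]
force: [-0.9, -1.0, -2.0]
width: 41.5
time_s: 7.8
eef_pos: [592.1, -37.0, 68.2]
tcp_rot: [1.397, 1.076, -1.397]
force: [-0.4, 0.5, -0.9]
width: 41.7
```

```bash
for i in 1 2; do :; done; python3 -m creep '[[0.05,0,0,0,0,0,0.2],[0,0,0,0,0,0,0.2]]' 30;  python3 -m creep '[[0.05,0,0,0,0,0,0.2],[0,0,0,0,0,0,0.2]]' 30;  python3 -m creep '[[0.05,0,0,0,0,0,0.2],[0,0,0,0,0,0,0.2]]' 30
```

```text
time_s: 7.97
eef_pos: [592.2, -37.0, 67.7]
tcp_rot: [1.397, 1.076, -1.397]
force: [0.5, 0.3, -1.3]
width: 41.7
time_s: 8.13
eef_pos: [592.2, -37.0, 67.3]
tcp_rot: [1.397, 1.076, -1.397]
force: [-0.0, 0.3, -1.9]
width: 42.2
time_s: 8.3
eef_pos: [592.2, -37.0, 67.2]
tcp_rot: [1.397, 1.076, -1.397]
force: [-1.0, -0.8, 1.0]
width: 41.5
```

```bash
python3 -m creep '[[0.03,0,0,0,0,0,0.2],[0,0,0,0,0,0,0.55],[0,0,0,0,0,0,0.6],[0,0,0,0,0,0,0.7],[0,0,0,0,0,0,0.8]]' 30;  python3 -m creep '[[0,0,0,0,0,0,0.9],[0,0,0,0,0,0,0.9],[0,0,0,0,0,0,0.9]]' 30;python3 - <<'E'
from h import *
to(593,-36.3,67,-0.2585)
c=r.capture("scene");cv2.imwrite("pics/s7.png",cv2.resize(c["image"][100:220,190:330],None,fx=5,fy=5,interpolation=2))
p=r.observe()["eef_pos"]
for z in((55,75),(75,97),(50,97)): print(jarfit(c,*z,p[:2]))
E
```

```text
time_s: 8.72
eef_pos: [592.1, -37.0, 66.3]
tcp_rot: [1.397, 1.076, -1.397]
force: [-0.1, -0.3, -0.2]
width: 68.2
time_s: 8.97
eef_pos: [592.1, -37.0, 66.4]
tcp_rot: [1.397, 1.076, -1.397]
force: [0.2, -0.3, 0.2]
width: 77.0
t 8.97 pos [592.1 -37.   66.4] heading -0.2583 tilt [-1.e-04  0.e+00 -1.e+00] F [ 0.2 -0.3  0.2] w 77.0
tool delta cm [-0.06  0.07 -0.09] norm 0.13 ax deg 0.01
(array([593.1215796 , -36.16279223]), 138, np.float64(0.9096549048098819), np.float64(582.6591445585252), np.float64(116.65880588085386))
(array([593.63662902, -37.21822386]), 145, np.float64(1.1738805631903944), np.float64(583.4268819191714), np.float64(115.77010391298428))
(array([593.26784363, -36.58731401]), 321, np.float64(1.0197046356276687), np.float64(582.9090696818386), np.float64(116.28577862102868))
```

View pics/s7.png

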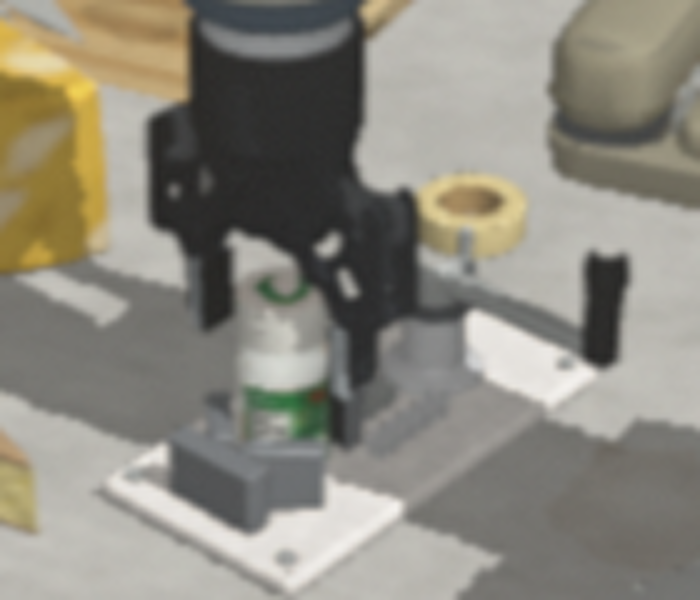

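```bash
python3 -m creep '[[-1,0,0,0,0,0,0.9],[-3,0,0,0,0,0,0.9],[-3,0,0,0,0,0,0.9],[-3,0,0,0,0,0,0.8],[-2,0,0,0,0,0,0.4]]' 30;  python3 -m creep '[[0,0,0,0,0,0,0],[0,0,0,0,0,0,0],[0,0,0,0,0,0,0]]' 30;python3 - <<'E'
from h import *
to(482.4,-71.3,150,-0.292)
c=r.capture("scene");cv2.imwrite("pics/s8.png",cv2.resize(c["image"][100:220,190:330],None,fx=5,fy=5,interpolation=2))
for z in((60,80),(80,105),(60,105)): print(jarfit(c,*z,(593,-36)))
E
```

```text
time_s: 9.43
eef_pos: [592.8, -37.1, 191.1]
tcp_rot: [1.399, 1.072, -1.393]
force: [0.8, 0.0, 0.6]
width: 57.9
time_s: 9.68
eef_pos: [591.9, -36.9, 185.9]
tcp_rot: [1.396, 1.076, -1.398]
force: [-0.2, 0.4, 0.0]
width: 20.3
t 9.68 pos [591.9 -36.9 185.9] heading -0.2583 tilt [-8.e-04  1.e-04 -1.e+00] F [-0.2  0.4  0. ] w 20.3
tool delta cm [ 3.6  -9.71  6.12] norm 12.03 ax deg 1.93
(array([593.14781452, -36.48657279]), 142, np.float64(0.9925349288522778), np.float64(582.7672760551566), np.float64(116.3524895412401))
(array([593.65290208, -37.09841813]), 178, np.float64(0.9965242205078475), np.float64(583.4119882758966), np.float64(115.89008893627837))
(array([593.42754371, -36.81431884]), 320, np.float64(1.0836750502386714), np.float64(583.1214930561628), np.float64(116.10714037643345))
```

View pics/s8.png

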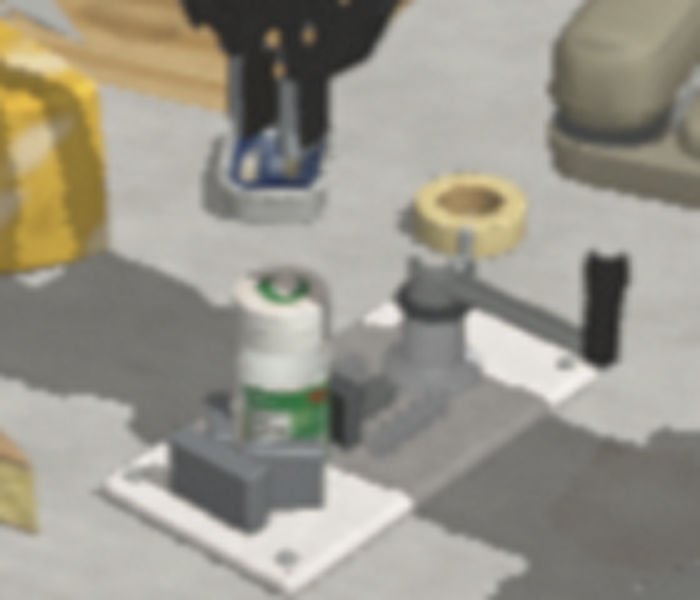

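```bash
python3 -m creep '[[0,-2.4,1.5,0.5,0,0,0],[0,-2.4,1.5,0.5,0,0,0],[0,-2.4,1.5,0.5,0,0,0],[1,-2.4,1.5,0.4,0,0,0],[2,0,0,0,0,0,0]]' 30;  python3 -m creep '[[2.5,0,0,0,0,0,0],[2.5,0,0,0,0,0,0],[1.5,0,0,0,0,0,0],[0,0,0,0,0,0,0],[0,0,0,0,0,0,0]]' 30;python3 - <<'E'
from h import *
to(482.4,-71.3,82,-0.292)
c=r.capture("scene");cv2.imwrite("pics/s9.png",cv2.resize(c["image"][80:220,190:350],None,fx=4.2,fy=4.2,interpolation=2))
E
```

```text
time_s: 10.15
eef_pos: [481.2, -70.2, 157.8]
tcp_rot: [1.422, 1.054, -1.421]
force: [0.1, 0.2, -0.4]
width: 0.1
time_s: 10.57
eef_pos: [482.3, -68.8, 89.6]
tcp_rot: [1.419, 1.06, -1.424]
force: [0.3, 1.4, 0.1]
width: -0.2
t 10.57 pos [482.3 -68.8  89.6] heading -0.2915 tilt [-4.2e-03  9.0e-04 -1.0e+00] F [0.3 1.4 0.1] w -0.2
tool delta cm [0.76 0.08 0.24] norm 0.8 ax deg 0.03
```

View pics/s9.png

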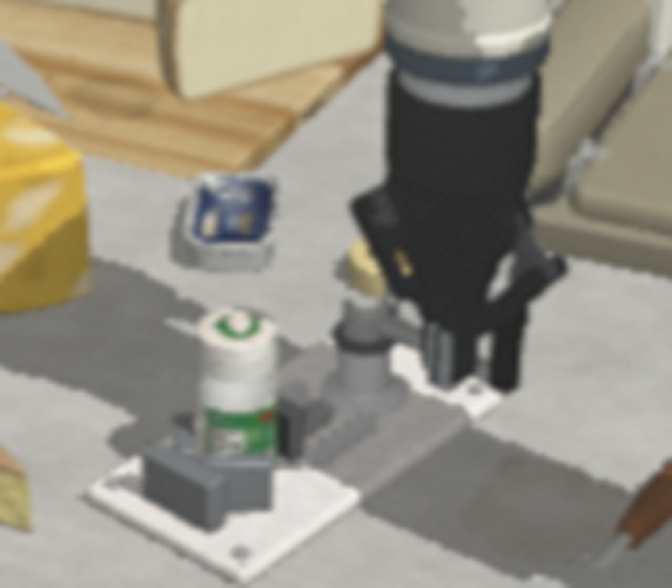

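```bash
python3 -m creep '[[0.6,0.05,0.4,0,0,0,0],[0,0,0.4,0,0,0,0],[0,0,0.4,0,0,0,0],[0,0,0.2,0,0,0,0],[0,0,0,0,0,0,0]]' 30;  python3 -m creep '[[0,0,0.2,0,0,0,0],[0,0,0.2,0,0,0,0],[0,0,0,0,0,0,0]]' 30; python3 -m creep '[[0,0,0.2,0,0,0,0],[0,0,0.2,0,0,0,0],[0,0,0,0,0,0,0]]' 30
```

```text
time_s: 11.03
eef_pos: [480.2, -83.3, 86.0]
tcp_rot: [1.421, 1.056, -1.421]
force: [-0.4, 0.3, -0.9]
width: 0.2
time_s: 11.28
eef_pos: [478.9, -86.8, 85.6]
tcp_rot: [1.421, 1.057, -1.421]
force: [-0.4, 0.1, 0.2]
width: -0.1
time_s: 11.53
eef_pos: [477.6, -90.6, 85.5]
tcp_rot: [1.421, 1.057, -1.421]
force: [0.1, 0.7, -0.2]
width: -0.1
```

```bash
python3 -m creep '[[0.2,0,0.15,0,0,0,0],[0,0,0.15,0,0,0,0],[0,0,0,0,0,0,0]]' 30;  python3 -m creep '[[0,0,0.15,0,0,0,0],[0,0,0.15,0,0,0,0],[0,0,0,0,0,0,0]]' 30; python3 -m creep '[[0,0,0.15,0,0,0,0],[0,0,0.15,0,0,0,0],[0,0,0,0,0,0,0]]' 30
```

```text
time_s: 11.78
eef_pos: [476.7, -93.3, 83.2]
tcp_rot: [1.42, 1.057, -1.421]
force: [-0.2, -0.3, -0.4]
width: -0.1
time_s: 12.03
eef_pos: [476.0, -96.3, 83.5]
tcp_rot: [1.421, 1.057, -1.421]
force: [-0.7, 0.3, -0.5]
width: -0.1
time_s: 12.28
eef_pos: [475.3, -98.6, 83.5]
tcp_rot: [1.421, 1.058, -1.42]
force: [1.5, 3.2, 0.2]
width: 0.0
```

```bash
python3 -m creep '[[0,0,0.2,0,0,0,0],[0,-0.06,0.35,-2,0,0,0],[0,-0.06,0.35,-2,0,0,0],[0,-0.06,0.35,-2,0,0,0],[0,-0.06,0.35,-2,0,0,0]]' 30;python3 -m creep '[[0,-0.06,0.35,-2,0,0,0],[0,-0.06,0.35,-2,0,0,0],[0,-0.06,0.35,-2,0,0,0],[0,-0.06,0.35,-2,0,0,0],[0,-0.06,0.35,-2,0,0,0]]' 30; python3 - <<'E'
from h import *
to(564.7,-143.1,83)
print(head().T@r.observe()["force"])
E
```

```text
time_s: 12.7
eef_pos: [468.9, -113.2, 83.5]
tcp_rot: [1.32, 1.136, -1.318]
force: [1.1, 4.8, 0.6]
width: -0.3
time_s: 13.12
eef_pos: [464.5, -130.4, 83.5]
tcp_rot: [1.192, 1.222, -1.19]
force: [0.7, 4.6, -0.1]
width: -0.1
t 13.12 pos [ 464.5 -130.4   83.5] heading 0.0251 tilt [ 1.0e-04  1.5e-03 -1.0e+00] F [ 0.7  4.6 -0.1] w -0.1
tool delta cm [0.05 9.98 1.52] norm 10.09  None
[ 0.1549725   0.81444348 -4.59744345]
```

```bash
python3 -m creep '[[0,-0.06,0.35,-2,0,0,0],[0,-0.06,0.35,-2.2,0,0,0],[0,-0.06,0.35,-2.2,0,0,0],[0,-0.06,0.35,-2.2,0,0,0],[0,-0.06,0.35,-2.2,0,0,0]]' 30;python3 -m creep '[[0,-0.06,0.35,-2.2,0,0,0],[0,-0.06,0.35,-2.2,0,0,0],[0,-0.06,0.35,-2.2,0,0,0],[0,-0.06,0.35,-2.2,0,0,0],[0,-0.06,0.35,-2.2,0,0,0]]' 30; python3 - <<'E'
from h import *
to(564.7,-143.1,83)
print(head().T@r.observe()["force"])
E
```

```text
time_s: 13.53
eef_pos: [463.1, -148.1, 83.5]
tcp_rot: [1.051, 1.304, -1.05]
force: [0.7, 4.6, 1.3]
width: 0.2
time_s: 13.95
eef_pos: [464.9, -165.8, 83.4]
tcp_rot: [0.906, 1.376, -0.905]
force: [-0.9, 4.3, 2.5]
width: -0.3
t 13.95 pos [ 464.9 -165.8   83.4] heading 0.4056 tilt [-0.0013  0.0014 -1.    ] F [-0.9  4.3  2.5] w -0.3
tool delta cm [ 0.03 10.07  1.85] norm 10.24  None
[-2.51003233  0.87193551 -4.320126  ]
```

```bash
python3 -m creep '[[0,-0.06,0.35,-2,0,0,0],[0,-0.06,0.35,-2,0,0,0],[0,-0.06,0.35,-2,0,0,0],[0,-0.06,0.35,-2,0,0,0],[0,-0.06,0.35,-2,0,0,0]]' 30;python3 -m creep '[[0,-0.06,0.35,-2,0,0,0],[0,-0.06,0.35,-2,0,0,0],[0,-0.06,0.35,-2,0,0,0],[0,-0.06,0.35,-2,0,0,0],[0,-0.06,0.35,-2,0,0,0]]' 30;python3 -m creep '[[0,-0.06,0.35,-2,0,0,0],[0,-0.06,0.35,-2,0,0,0],[0,-0.06,0.35,-2,0,0,0],[0,-0.06,0.3,-2,0,0,0],[0,0,0,0,0,0,0]]' 30; python3 - <<'E'
from h import *
to(564.7,-143.1,83)
print(head().T@r.observe()["force"])
c=r.capture("scene");cv2.imwrite("pics/s10.png",cv2.resize(c["image"][80:220,190:350],None,fx=4.2,fy=4.2,interpolation=2))
c=r.capture("top");cv2.imwrite("pics/t10.png",cv2.resize(c["image"][120:240,230:390],None,fx=4.8,fy=4.8,interpolation=2))
for z in((60,80),(80,97),(60,97)): print(jarfit(r.capture("scene"),*z,(593,-36)))
E
```

```text
time_s: 14.37
eef_pos: [469.8, -182.9, 83.4]
tcp_rot: [0.773, 1.432, -0.773]
force: [-3.4, 3.2, 3.4]
width: 0.2
time_s: 14.78
eef_pos: [477.7, -198.9, 83.4]
tcp_rot: [0.638, 1.478, -0.639]
force: [-4.7, 2.7, 4.0]
width: 0.4
time_s: 15.2
eef_pos: [486.0, -210.4, 83.4]
tcp_rot: [0.53, 1.507, -0.531]
force: [-3.6, 1.6, 2.0]
width: 0.1
t 15.2 pos [ 486.  -210.4   83.4] heading 0.8928 tilt [-2.4e-03  1.0e-04 -1.0e+00] F [-3.6  1.6  2. ] w 0.1
tool delta cm [ 0.02 10.18  1.91] norm 10.36  None
[-2.00045541 -1.01464932 -3.87339419]
(array([593.42630947, -35.31542407]), 136, np.float64(0.9353078897458147), np.float64(582.737136333719), np.float64(117.555918128073))
(array([594.31303907, -36.07663922]), 116, np.float64(0.959319482348528), np.float64(583.7889938545758), np.float64(117.046670008077))
(array([593.81391049, -35.72582422]), 248, np.float64(0.9928816554944841), np.float64(583.2167699893748), np.float64(117.2582364278695))
```

View pics/s10.png

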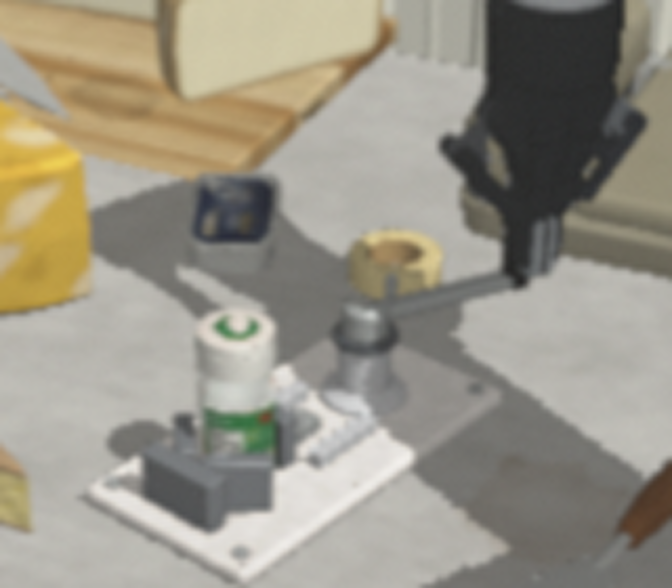

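View pics/t10.png

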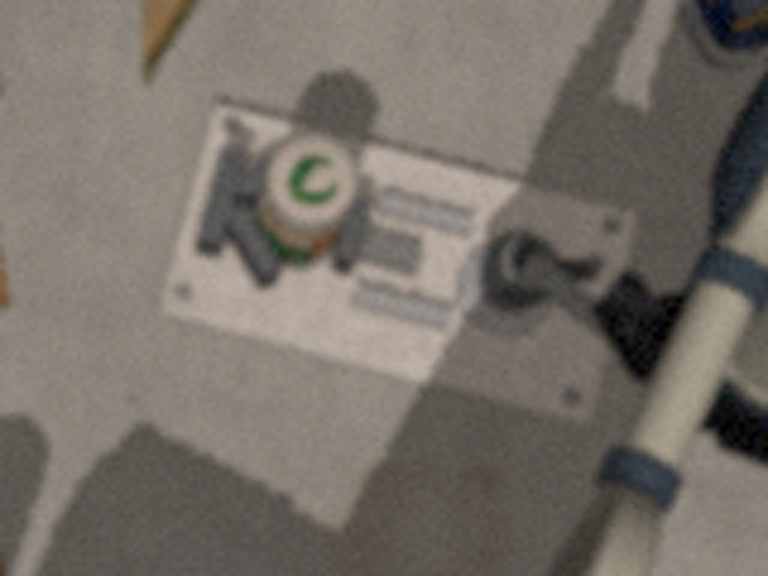

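```bash
python3 -m creep '[[0,-0.03,0.18,-1,0,0,0],[0,-0.03,0.18,-1,0,0,0],[0,-0.03,0.18,-1,0,0,0],[0,-0.03,0.18,-1,0,0,0],[0,-0.03,0.18,-1,0,0,0]]' 30;python3 -m creep '[[0,-0.03,0.18,-1,0,0,0],[0,-0.03,0.18,-1,0,0,0],[0,-0.03,0.18,-1,0,0,0],[0,-0.03,0.18,-1,0,0,0],[0,-0.03,0.18,-1,0,0,0]]' 30; python3 - <<'E'
from h import *
to(564.7,-143.1,83)
print(head().T@r.observe()["force"])
for z in((60,80),(80,97),(60,97)): print(jarfit(r.capture("scene"),*z,(593,-36)))
E
```

```text
time_s: 15.87
eef_pos: [492.3, -216.9, 83.3]
tcp_rot: [0.463, 1.522, -0.464]
force: [-6.6, -0.2, 2.0]
width: 0.3
time_s: 16.28
eef_pos: [499.0, -223.1, 83.3]
tcp_rot: [0.395, 1.536, -0.396]
force: [-6.8, -0.1, 3.0]
width: -0.2
t 16.28 pos [ 499.  -223.1   83.3] heading 1.0663 tilt [-2.1e-03 -6.0e-04 -1.0e+00] F [-6.8 -0.1  3. ] w -0.2
tool delta cm [1.000e-02 1.018e+01 1.880e+00] norm 10.35  None
[-2.99185265 -3.39277862 -5.91972809]
(array([593.40486752, -35.27354217]), 135, np.float64(0.761187433812804), np.float64(582.7057005089207), np.float64(117.59092725702126))
(array([594.23334351, -36.43573467]), 118, np.float64(1.083966319199492), np.float64(583.8037420297667), np.float64(116.6791330506151))
(array([593.70187936, -35.55767929]), 254, np.float64(0.8965761842088433), np.float64(583.0654781425702), np.float64(117.39215607151621))
```

```bash
python3 -m creep '[[0,-0.05,0.18,-1,0,0,0],[0,-0.04,0.18,-1,0,0,0],[0,-0.04,0.18,-1,0,0,0]]' 30;python3 -m creep '[[0,-0.04,0.18,-1,0,0,0],[0,-0.04,0.18,-1,0,0,0]]' 30;  python3 - <<'E'
from h import *
to(564.7,-143.1,83)
print(head().T@r.observe()["force"])
E
```

```text
time_s: 16.68
eef_pos: [503.4, -226.4, 83.2]
tcp_rot: [0.354, 1.543, -0.355]
force: [-6.1, 1.0, 1.8]
width: -0.2
time_s: 16.85
eef_pos: [506.4, -228.7, 83.3]
tcp_rot: [0.327, 1.548, -0.327]
force: [-5.4, 1.9, 2.1]
width: 0.3
t 16.85 pos [ 506.4 -228.7   83.3] heading 1.1539 tilt [-1.7e-03  2.0e-04 -1.0e+00] F [-5.4  1.9  2.1] w 0.3
tool delta cm [ 0.02 10.19  1.87] norm 10.36  None
[-2.10447604 -0.4771642  -5.70787816]
```

```bash
for k in 1; do python3 -m creep '[[0,-0.02,0.1,-0.6,0,0,0],[0,-0.02,0.1,-0.6,0,0,0]]' 30;python3 -m creep '[[0,-0.02,0.1,-0.6,0,0,0],[0,-0.02,0.1,-0.6,0,0,0]]' 30;done;  python3 - <<'E'
from h import *
to(564.7,-143.1,83)
print(head().T@r.observe()["force"])
E
```

```text
time_s: 17.02
eef_pos: [508.0, -229.8, 83.2]
tcp_rot: [0.311, 1.55, -0.311]
force: [-4.5, 1.2, 1.6]
width: -0.1
time_s: 17.18
eef_pos: [509.7, -230.9, 83.2]
tcp_rot: [0.294, 1.552, -0.295]
force: [-5.7, 1.4, 1.4]
width: 0.4
t 17.18 pos [ 509.7 -230.9   83.2] heading 1.1955 tilt [-1.7e-03  2.0e-04 -1.0e+00] F [-5.7  1.4  1.4] w 0.4
tool delta cm [ 0.02 10.19  1.9 ] norm 10.36  None
[-1.42345617 -0.80295945 -5.76816293]
```

```bash
python3 -m creep '[[0,-0.02,0.1,-0.6,0,0,0],[0,0,0,0,0,0,0]]' 30;python3 -m creep '[[0,-0.02,0.1,-0.6,0,0,0],[0,0,0,0,0,0,0]]' 30;  python3 - <<'E'
from h import *
to(564.7,-143.1,83)
print(head().T@r.observe()["force"])
E
```

```text
time_s: 17.35
eef_pos: [510.7, -231.5, 83.2]
tcp_rot: [0.286, 1.553, -0.286]
force: [-4.8, 0.2, 1.9]
width: 0.5
time_s: 17.52
eef_pos: [511.5, -232.1, 83.2]
tcp_rot: [0.278, 1.554, -0.278]
force: [-6.4, 0.9, 1.9]
width: 0.0
t 17.52 pos [ 511.5 -232.1   83.2] heading 1.2164 tilt [-1.4e-03  1.0e-04 -1.0e+00] F [-6.4  0.9  1.9] w 0.0
tool delta cm [ 0.02 10.19  1.9 ] norm 10.36  None
[-1.91750143 -1.41494918 -6.30361325]
```

```bash
python3 -m creep '[[0,-0.02,0.1,-0.6,0,0,0],[0,0,0,0,0,0,0]]' 30;  python3 - <<'E'
from h import *
to(564.7,-143.1,83)
print(head().T@r.observe()["force"])
E
```

```text
time_s: 17.68
eef_pos: [511.7, -232.3, 83.2]
tcp_rot: [0.27, 1.557, -0.27]
force: [-8.6, 2.2, 3.0]
width: -0.0
t 17.68 pos [ 511.7 -232.3   83.2] heading 1.2269 tilt [-3.2e-03  8.0e-04 -1.0e+00] F [-8.6  2.2  3. ] w -0.0
tool delta cm [1.000e-02 1.019e+01 1.980e+00] norm 10.38  None
[-2.98755241 -0.85915839 -8.80803667]
```

```bash
python3 -m creep '[[0,-0.02,0.1,-0.6,0,0,0],[0,0,0,0,0,0,0]]' 30;  python3 - <<'E'
from h import *
to(564.7,-143.1,83)
print(head().T@r.observe()["force"])
E
```

```text
time_s: 17.85
eef_pos: [511.7, -232.5, 83.2]
tcp_rot: [0.263, 1.56, -0.261]
force: [-12.2, 4.3, 5.6]
width: 0.2
t 17.85 pos [ 511.7 -232.5   83.2] heading 1.2373 tilt [-0.0053  0.0017 -1.    ] F [-12.2   4.3   5.6] w 0.2
tool delta cm [1.000e-02 1.018e+01 2.080e+00] norm 10.39  None
[ -5.56848556   0.11822622 -12.94164458]
```

```bash
python3 -m creep '[[0,0,0.04,0,0,0,0],[0,0,0,0,0,0,0]]' 30;  python3 -c "
from h import *
print(head().T@r.observe()['force'])"; python3 -m creep '[[0,0,0,0,0,0,0],[0,0,0,0,0,0,0]]' 30;  python3 -c "
from h import *
print(head().T@r.observe()['force'])"
```

```text
time_s: 18.02
eef_pos: [511.8, -232.5, 83.2]
tcp_rot: [0.263, 1.561, -0.262]
force: [-13.7, 4.8, 6.2]
width: 0.0
[ -6.13563072   0.01693336 -14.54440987]
time_s: 18.18
eef_pos: [511.8, -232.5, 83.2]
tcp_rot: [0.263, 1.561, -0.262]
force: [-14.0, 4.1, 5.7]
width: -0.3
[ -5.6036103   -0.70034698 -14.65823372]
```

```bash
python3 -m creep '[[0,0,0.01,0,0,0,0],[0,0,0,0,0,0,0],[0,0,0,0,0,0,0],[0,0,0,0,0,0,0],[0,0,0,0,0,0,0]]' 30; python3 -m creep '[[0,0,0,0,0,0,0],[0,0,0,0,0,0,0],[0,0,0,0,0,0,0],[0,0,0,0,0,0,0],[0,0,0,0,0,0,0]]' 30; python3 -m creep '[[0,0,0,0,0,0,0],[0,0,0,0,0,0,0],[0,0,0,0,0,0,0],[0,0,0,0,0,0,0],[0,0,0,0,0,0,0]]' 30; python3 - <<'E'
from h import *
print(head().T@r.observe()["force"])
c=r.capture("scene");cv2.imwrite("pics/s11.png",cv2.resize(c["image"][80:220,190:350],None,fx=4.2,fy=4.2,interpolation=2))
c=r.capture("top");cv2.imwrite("pics/t11.png",cv2.resize(c["image"][120:240,230:390],None,fx=4.8,fy=4.8,interpolation=2))
E
```

```text
time_s: 18.6
eef_pos: [511.8, -232.5, 83.2]
tcp_rot: [0.263, 1.561, -0.262]
force: [-14.0, 4.9, 6.5]
width: 0.1
time_s: 19.02
eef_pos: [511.8, -232.4, 83.2]
tcp_rot: [0.263, 1.561, -0.262]
force: [-13.9, 4.8, 7.2]
width: -0.3
time_s: 19.43
eef_pos: [511.8, -232.4, 83.2]
tcp_rot: [0.263, 1.561, -0.262]
force: [-14.2, 3.3, 6.8]
width: 0.2
[ -6.73893407  -1.53595939 -14.53713628]
```

View pics/s11.png

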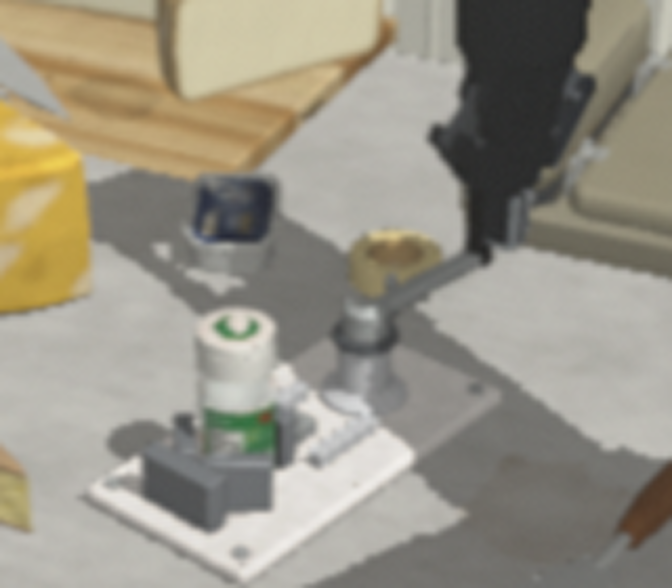

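View pics/t11.png

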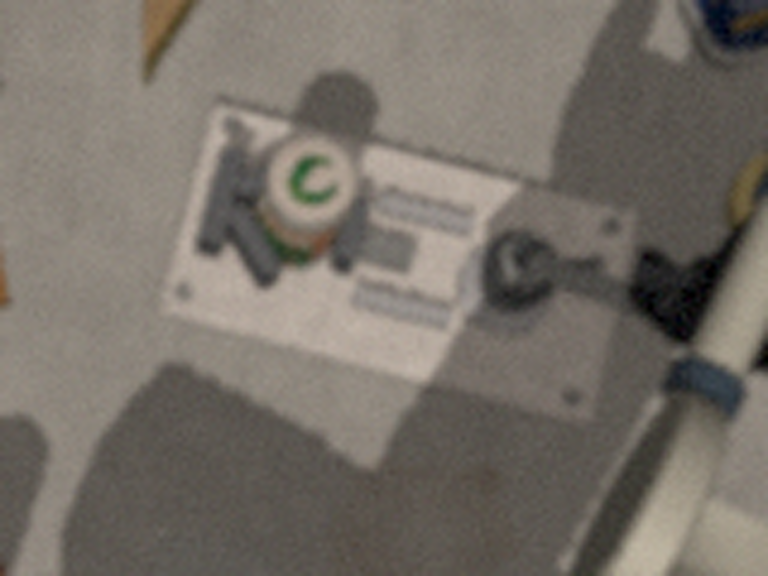

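```bash
python3 -m creep '[[0,0,-0.2,0,0,0,0],[0,0,-0.4,0,0,0,0],[0,0,-1.5,0,0,0,0],[0,0,-2.5,0,0,0,0],[0,0,-2,0,0,0,0]]' 30; python3 -m creep '[[-1,0,0,0,0,0,0],[-3,0,-1,0,0,0,0],[-3,0,-3,0,0,0,0],[-3,0,-3,0,0,0,0],[-3,0,-3,0,0,0,0]]' 30; python3 -m creep '[[0,0,-3,0,0,0,0],[0,0,0,0,0,0,0],[0,0,0,0,0,0,0]]' 30; python3 - <<'E'
from h import *
np.set_printoptions(precision=1,suppress=True)
to(0,0,0)
for n in("scene","top"):
    c=r.capture(n);cv2.imwrite(f"pics/{n}12.png",cv2.resize(c["image"][80:220,190:350] if n=="scene" else c["image"][120:240,230:390],None,fx=4.2,fy=4.2,interpolation=2))
    for z in((60,80),(80,97)): print(n,jarfit(c,*z,(593,-36)))
    P=cloud(c);z=P[...,2];b=(z>100)&(z<125)&(np.hypot(P[...,0]-540,P[...,1]+238)<25);print("grip",P[b].mean(0),b.sum())
    b=(z>96)&(z<106)&(np.hypot(P[...,0]-593,P[...,1]+34)<28);Q=P[b][:,:2];print("cap",cv2.minEnclosingCircle(Q.astype(np.float32)),b.sum())
    b=(z>106)&(z<118)&(np.hypot(P[...,0]-593,P[...,1]+34)<28);Q=P[b];f=cv2.minEnclosingCircle(Q[:,:2].astype(np.float32));print("top",f,Q.mean(0),np.array(f[0])@ex,np.array(f[0])@ey)
    A=np.c_[Q[:,:2],np.ones(len(Q))];print("top slope",np.linalg.lstsq(A,Q[:,2],rcond=None)[0][:2].round(3))
E
```

```text
time_s: 19.95
eef_pos: [451.6, -211.4, 83.3]
tcp_rot: [0.261, 1.554, -0.262]
force: [-0.2, -0.5, 0.7]
width: -0.1
time_s: 20.37
eef_pos: [358.7, -179.2, 213.7]
tcp_rot: [0.261, 1.553, -0.262]
force: [0.5, -0.9, 0.1]
width: 0.2
time_s: 20.62
eef_pos: [331.1, -170.0, 213.9]
tcp_rot: [0.26, 1.549, -0.264]
force: [0.3, 0.3, 0.7]
width: -0.1
t 20.62 pos [ 331.1 -170.   213.9] heading 1.2369 tilt [ 0. -0. -1.] F [0.3 0.3 0.7] w -0.1
tool delta cm [ 21.1   5.2 -37. ] norm 42.93  None
scene (array([593.3, -35.1]), 133, np.float64(1.0541866781574853), np.float64(582.6000942928337), np.float64(117.71962799470002))
scene (array([594.2, -35.8]), 115, np.float64(0.9439682567263823), np.float64(583.6085714831612), np.float64(117.26552904661474))
grip [ 530.9 -233.9  111.9] 70
cap ((591.1917724609375, -29.016284942626953), 20.692583084106445) 75
top ((593.9880981445312, -34.88630676269531), 22.838783264160156) [591.7 -32.1 111.2] 583.170563756739 118.11438821983276
top slope [ 0. -0.]
top (array([591.4, -33.1]), 47, np.float64(0.39415268357354805), np.float64(580.2511935363242), np.float64(119.15627761674551))
top (array([592.1, -33.5]), 34, np.float64(0.5256388523074627), np.float64(580.9827780845492), np.float64(118.95350830499594))
grip [ 529.4 -236.1  115.8] 56
cap ((583.8853149414062, -32.844791412353516), 19.827880859375) 25
top ((592.34814453125, -33.507843017578125), 21.444692611694336) [591.3 -33.4 112.1] 581.232720781053 119.02782937935051
top slope [0. 0.]
```

View pics/scene12.png

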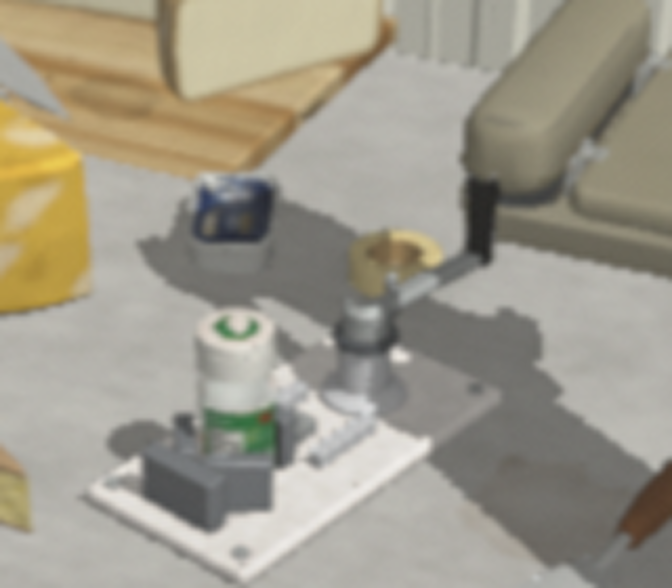

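View pics/top12.png

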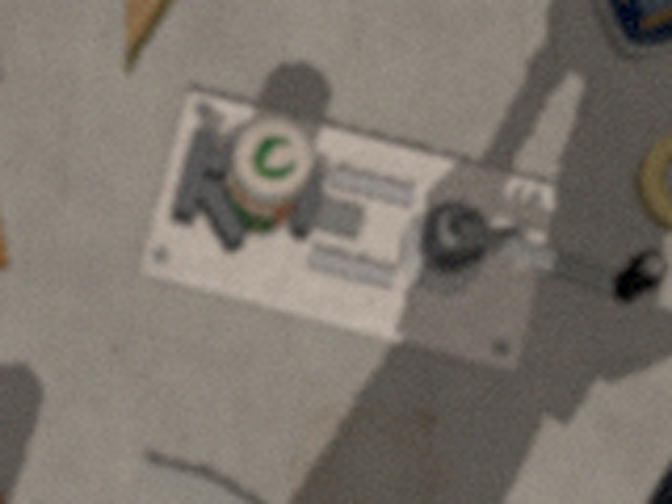

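```bash
python3 - <<'E'
from h import *
for n,f in(("scene","Cs.npy"),("top","Ct.npy")):
    for P in(np.load(f),cloud(r.capture(n))):
        z=P[...,2];X=P[...,:2]@ex;Y=P[...,:2]@ey
        m=(z>42)&(z<52)&(abs(X-582)<16)&(Y>70)&(Y<112);print(n,np.percentile(Y[m],[3,25,50,75,97]).round(1),m.sum())
        m=(z>8)&(z<16)&(abs(X-582)<12)&(Y>70)&(Y<150);
E
```

```text
scene [77.  81.8 84.7 87.3 90.8] 54
scene [85.2 88.3 92.1 95.2 96.4] 22
top [78.1 80.9 84.1 87.3 89.8] 67
top [86.3 88.8 91.7 94.8 99.5] 64
```

```bash
python3 - <<'E'
from h import *
for n in("scene","top"):
    ims=[];
    for i in range(4): c=r.capture(n);ims.append(c["image"].astype(np.float32))
    im=np.mean(ims,0)
    # predicted circle at z=48 for seat & outlines of ideal V
    im=np.clip(im*1.5,0,255).astype(np.uint8)
    a=im[150:210,208:268] if n=="scene" else im[138:188,258:318]
    cv2.imwrite(f"pics/{n}13.png",cv2.resize(a,None,fx=10,fy=10,interpolation=2))
E
```

```text
(no output)
```

View pics/scene13.png

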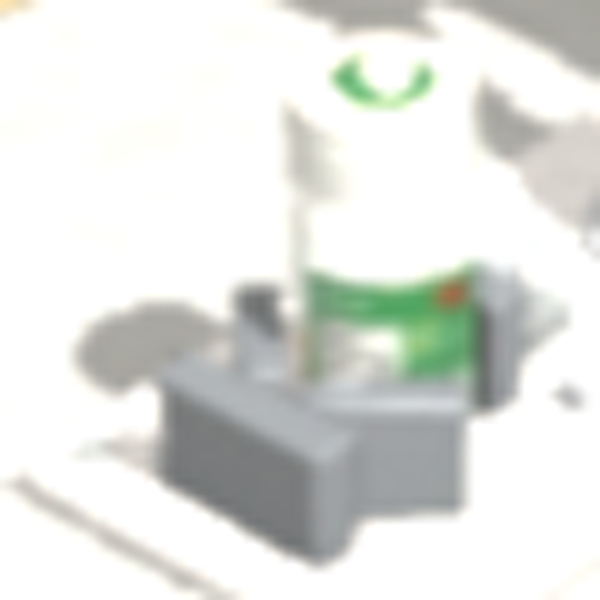

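View pics/top13.png

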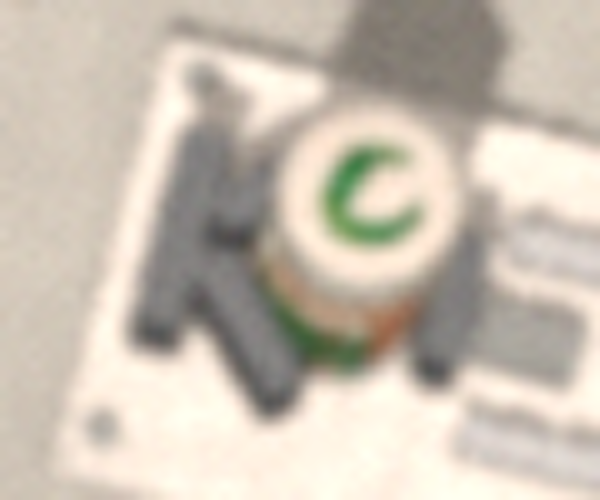

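```bash
python3 -c "
from cell import r
s=r.observe();print(s['time_s'],s['force'].round(1),s['eef_pos'].round(0));print(r.job_done())"
```

```text
21.2167 [-0.4  0.7 -0.5] [ 331. -170.  212.]
the job is handed in; nothing more can be done
None
```

The jar stands upright in the V with the jaw against it. The lever is closed against its stop pin and the arm is clear of everything. I handed the job in at 21 s of the 72 s allowed.

- **Jar:** I picked it up at about 30 N and set it down about 4.5 mm short of the seat, for the jaw to push home. The last pictures show it standing upright, its cap level at about 111 to 112 mm above the worktop, with the jaw touching it and no visible gap to the V.
- **Lever:** It turned at about 4 to 6 N at the grip. At the stop the force rose about 4 N per mm while the tool barely moved. I held 14.5 to 14.7 N square to the arm for about 1.5 s. A sideways load of about 6 to 7 N along the post made the total about 16 N, and no reading passed 17 N. After release, the lever's angle agreed with the stop pin to within about 0.04 rad.

**Check that disagreed:** I estimated the V's seat 121 mm along the clamp's long axis, measured in my own working frame. The two cameras put the jar's axis at 117.5 mm (scene) and 119 mm (top). The jaw appeared to move about 8 mm, where 10 mm was expected. This may be camera error of 1 to 3 mm, or the jar may sit slightly off the exact seat. I judged it clamped and did not test it by pulling.

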